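Unlatch the strap of a plaster flower mould with a forked tool

TASK

Take the forked tool out of its wooden stand and use it to push the sprung bar of the mould clamp sideways, so that its pin leaves the strap's link and the strap swings open by itself. Let the bar spring back, then set the forked tool upright in its stand again, prongs down on the floor of the stand, and let go. Only the forked tool may touch the clamp, not the gripper or the arm.

Things in the scene. Friction and masses are not known exactly. Their poses are not given: they have to be found in the camera images.
- fork: Forked tool, upright in its stand, prongs down, 180 g. Origin: underside centre, level with the prong tips; z up the handle. Two steel prongs 14 (x) x 18 (y) x 45 long, 30 apart inside, 58 over both; steel yoke z 45 to 57; wooden handle 28 (x) x 22 (y), z 57 to 127. Grip the handle across y, about 90 above the origin. The flat wooden paddle without prongs in a like stand is not needed.
- rest: The forked tool's stand: fixed wooden rack, open at the top, outside 88 (x) x 48 (y) x 50 high; solid ends, each long side a low board and a rail with the top at z 50, all 5 thick (inside 78 x 38, floor 5 above the table). Origin: centre of its underside. The fork stands in it, width along the stand's x, either way round. It is left or right of the clamp; a like stand with the paddle opposite.
- mould_clamp: Fixed mould clamp; origin on the table under the axis of the round white plaster mould (92 across, top at z 83). Board x -100 to 100, y -75 to 175, top z 15. Steel strap over the mould along x, hinged at x 70, z 85; its link at x -70 sits between two steel lugs (28 x 8 at x -70, y -20 and 20, top z 85), held by the bar's pin. Spring barrel, 28 across, y 108 to 165 at x -70.
- bar_gap (a point): Fixed point on the spring bar's axis, 70 above the table, at x -70, y 44 in the clamp's frame; axes as the clamp's. The bar, 10 across, runs along y. Here it is bare for 40 mm (20 each way along y): lug on the -y side, on the +y side a round steel collar, 56 across and 8 thick, fixed to the bar. The fork goes astride here from above, thickness along y, tips about 25 below this point.
- spring_bar (a joint): Travel of the bar with its collar to the clamp's +y, in m: 0 at rest, 0.032 at its stop. Push the collar's face to +y with the fork. It springs back with 2 N at rest, 5 N at the stop. The pin leaves the strap's link at about 0.016.
- strap (a joint): Angle of the strap in rad: 0 closed over the mould, about 1.75 fully open (upright, leaning back). Once freed, its hinge spring swings it open unaided within about 2 s and holds it there. It swings in the clamp's plane y = 0, within 12 mm either side, reaching 0.25 m above the table.
Things that resemble listed ones, but are neither listed nor needed, are in the scene too. Leave any green or turquoise look-alike of the fork alone.

How it is judged:
By the outcome, as a careful person would: the job done as asked, in the order asked, and still so for the second after the job is handed in, with the robot touching nothing.
It also fails if it takes over 48 s, if anything falls off the work surface, if the arm or the gripper's body presses on something with over 40 N, if the wrist force passes 120 N, or if a joint passes its speed limit or range.

ROBOT

A 6-joint arm with a two-finger parallel gripper is mounted at the origin on the work surface. World frame = base frame: x ahead of the robot, y to its left, z up, the work surface at z = 0. Lengths are in mm, angles in rad, forces in N, time in s.
With the tool pointing down it reaches from about 350 to 775 mm from the base axis. Payload 7.3 kg.
Tool frame: the origin (TCP) lies between the finger pads; the fingertips stand 25 mm ahead of it and the grasp point (between the pads) lies 6 mm ahead of it; z points along the fingers, y is the direction in which the jaws open and shut (so a half turn about z gives the same grasp; the last joint's range is limited). The gripper opens to 92 mm and grips with 3 to 60 N. Pads are 19 mm wide; open, the fingers measure 130 mm over their backs; the gripper's body (75 mm by 190 mm) begins 47 mm behind the grasp point.
Start: joints at [1.064, 0.342, 1.524, -0, 1.275, -0.146], TCP at [185.323, 491.221, 251.741] pointing down, gripper open.
Joint ranges: [-2.53, 2.53], [-0.77, 2.02], [0.04, 2.7], [-1, 4.14], [0.28, 2.66], [-3.11, 3.11]. Speed limits (rad/s): [2.57, 2.57, 3.14, 3.14, 3.14, 3.14].

INTERFACE

Orientations are given as [roll, pitch, yaw] about the fixed x, y, z axes, in that order (R = Rz(yaw) Ry(pitch) Rx(roll)).
In Python, from plant import get_obs, capture, calibration, close_job gives the robot as it stands. The module is installed in compiled form; this text tells all that it offers.
- The arm moves only by the shell command python3 -m jog 'ROWS'. ROWS is JSON, one flat list of numbers, 5 for each row, row after row: the closure, from 0 (fully open) to 1 (shut), then the shift along the tool's x, y, z in mm, then the turn about the tool's z in degrees. In form: [fingers, tx, ty, tz, yaw, fingers, tx, ty, tz, yaw, ...]. A call has 1 to 5 rows; each row shifts and turns the pose as measured when the row begins, along the tool's axes as they then stand; what a row does not reach is not made up. A row lasts 1/10 s, in which the tool goes at most 50 mm and 8.59 degrees, less where a joint would pass 70% of its speed; a pose out of reach is approached as far as the arm can. A call is refused whole if a number of a shift passes 50 or a number of a turn 8.59, either way. A call with a gripper value outside its range is refused whole. The fingers move at their own pace and stop on an object; the grip force is fixed at half the most. Time passes only in rows, so rows that do not move let the fingers close. It gives the time, the measured TCP pose, the force and the opening at its end, in the units of the state.
- get_obs(): the state, without advancing time (a new reading comes with each control period).
- capture(name): name is "side" or "top"; returns (picture, depth): 480x640x3 uint8, red, green, blue; 480x640 float32, mm along the optical axis (not along the pixel's ray), 0 where there is no reading.
- calibration(name): a dict with "fovy" (degrees; the focal length in pixels is half the picture's height over the tangent of half this angle, whatever the lens; pixels are square), "cx", "cy" (the principal point, pixels), "k1" (the pictures are not rectified: a ray, as slopes to the right and down, at radius r is drawn at 1 + k1 r^2 times it, then the intrinsics apply), "R" (3x3) and "t" (3): a world point X has camera coordinates R X + t. Camera axes: x right, y down, z forward; pixel columns grow to the right and rows downward; lengths in mm; the calibration is good to about 2 mm. A picture is of the moment at which its call begins. calibration takes no time and is no camera call.
- close_job(): hands the job in, once; it reports no verdict.
The state is a dict: "time": time; "joint_positions": joint angles; "dq": joint speeds; "tau": joint torques, N m; "tool_pos": TCP position; "tcp_rot": TCP orientation; "contact_force": force on the tool from outside, world axes, zero at the start; "moment": the same for the moment, N m; "grip_width": finger opening in mm.
Only numpy, scipy, OpenCV 4.12 (cv2) and the standard library are available. Lean on these libraries where they do the work, as an engineer would, in place of code of your own. Each camera call takes 0.05 s, during which the arm holds its last target.

## Working session

There is one attempt and no reset: what is moved stays moved. The work goes in short steps, Python scripts to look and compute and a shell command to move; the robot and the scene stay as the last step left them, time stands still between calls to the robot, and variables do not carry over. Pictures are saved under pics/ and viewed, and the job is handed in when it is done.

```bash
mkdir -p pics
cat > h.py <<'E'
import numpy as np, cv2
from plant import *
def cam(n):
    c=calibration(n); f=240/np.tan(np.radians(c['fovy'])/2)
    return c,f,np.array(c['R']),np.array(c['t'])
def ray(n,u,v):
    c,f,R,t=cam(n); d=np.array([(u-c['cx'])/f,(v-c['cy'])/f]); s=d.copy()
    for _ in range(30): s=d/(1+c['k1']*(s@s))
    o=-R.T@t; return o,R.T@np.array([s[0],s[1],1.])
def onz(n,u,v,z):
    o,d=ray(n,u,v); return o+d*(z-o[2])/d[2]
def proj(n,X):
    c,f,R,t=cam(n); p=R@np.array(X,float)+t; s=p[:2]/p[2]; s=s*(1+c['k1']*(s@s)); return f*s[0]+c['cx'],f*s[1]+c['cy']
def pt(n,u,v,dep):
    o,d=ray(n,u,v); return o+d*dep
def tri(a,b):
    o1,d1=ray(*a);o2,d2=ray(*b)
    A=np.stack([d1,-d2],1); s=np.linalg.lstsq(A,o2-o1,rcond=None)[0]
    p,q=o1+d1*s[0],o2+d2*s[1]; return (p+q)/2,np.linalg.norm(p-q)
E
python3 - <<'E'
from h import *
for n in('side','top'):
    im,d=capture(n); cv2.imwrite(f'pics/{n}0.png',im[:,:,::-1]); np.save(f'{n}0.npy',d); np.save(f'{n}0i.npy',im)
    c,f,R,t=cam(n);print(n,c,-R.T@t)
o=get_obs();print(o)
E
```

```text
side {'fovy': 56.226266207666086, 'cx': 328.23030399753213, 'cy': 237.00378016476247, 'k1': -0.007584379277338975, 'R': array([[-0.9947151 , -0.10153932, -0.01521968],
       [-0.04209417,  0.53851137, -0.84156615],
       [ 0.09364802, -0.8364779 , -0.5399396 ]]), 't': array([580.20056607,  36.23051133, 881.79932926])} [496.08059201 777.00827517 515.43922091]
top {'fovy': 55.63945094948914, 'cx': 318.31902361807926, 'cy': 232.89715148866537, 'k1': 0.039526956611408204, 'R': array([[-2.39165430e-03, -9.99879619e-01,  1.53306384e-02],
       [-9.84612975e-01, -3.24197608e-04, -1.74748916e-01],
       [ 1.74732849e-01, -1.55126845e-02, -9.84493671e-01]]), 't': array([  47.3674283 ,  580.37263443, 1069.11349199])} [ 384.74646611   64.13470183 1153.22878201]
{'time': 0.1, 'joint_positions': array([ 1.06398152e+00,  3.42641500e-01,  1.52491588e+00, -2.24227563e-06,
        1.27538817e+00, -1.46026987e-01]), 'dq': array([-0.00220373, -0.00254788, -0.00184442, -0.00061385,  0.00096013,
        0.00057128]), 'tau': array([ 1.09590153e-03, -4.32002056e+01, -2.44696140e+01,  7.18720257e-02,
        5.27133280e-02, -3.17768706e-05]), 'tool_pos': array([185.16518862, 490.91649547, 251.12238325]), 'tcp_rot': array([-3.14025384e+00, -1.94737428e-04,  2.78080535e+00]), 'contact_force': array([-0.33831423, -0.10250075, -1.27641531]), 'moment': array([ 0.02548606,  0.01473644, -0.03943803]), 'grip_width': 91.82823134829721}
```

View pics/side0.png

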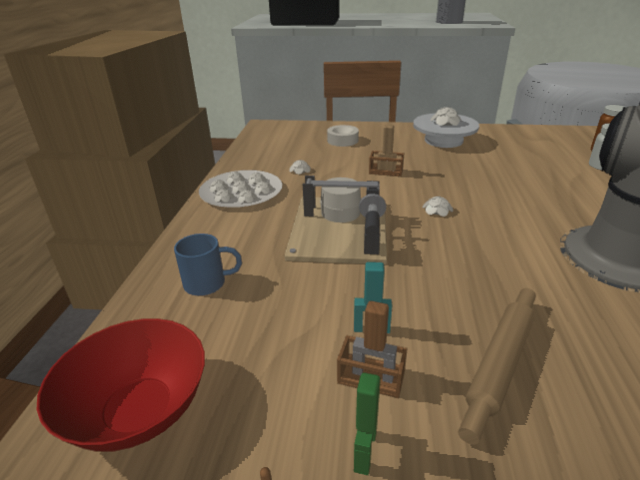

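View pics/top0.png

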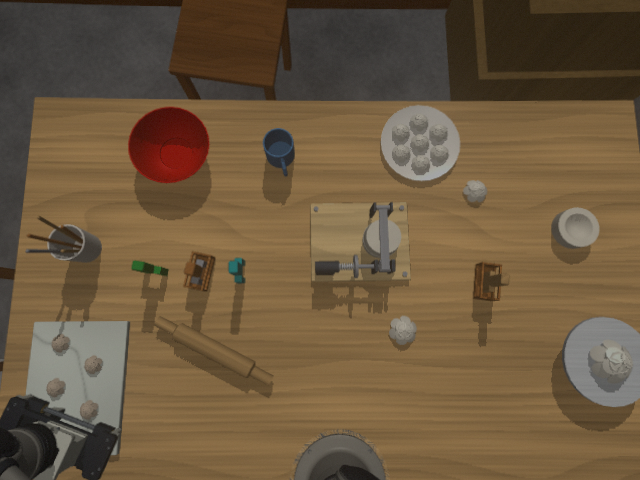

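Run:
```python
from h import *
t=np.load('top0i.npy')[:,:,::-1]; s=np.load('side0i.npy')[:,:,::-1]
a=cv2.resize(t[225:315,120:260],None,fx=5,fy=5,interpolation=cv2.INTER_CUBIC); cv2.imwrite('pics/tf.png',a)
a=cv2.resize(t[190:290,300:420],None,fx=5,fy=5,interpolation=cv2.INTER_CUBIC); cv2.imwrite('pics/tc.png',a)
a=cv2.resize(s[250:480,320:430],None,fx=2.6,fy=2.6,interpolation=cv2.INTER_CUBIC)
b=cv2.resize(s[170:270,280:400],None,fx=4,fy=4,interpolation=cv2.INTER_CUBIC)
h=np.zeros((600,780,3),np.uint8); h[:a.shape[0],:a.shape[1]]=a; h[:b.shape[0],290:290+b.shape[1]]=b
cv2.imwrite('pics/sfc.png',h)
```

```text
(no output)
```

View pics/tf.png

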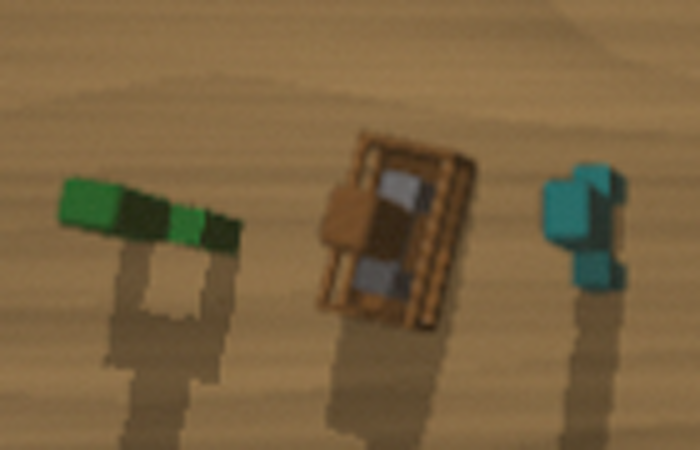

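View pics/tc.png

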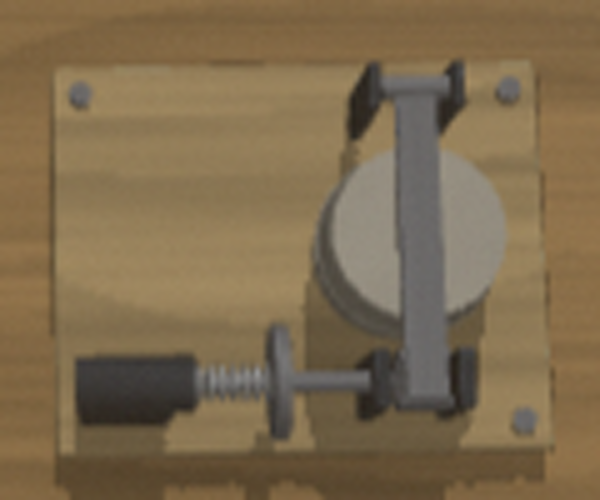

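View pics/sfc.png

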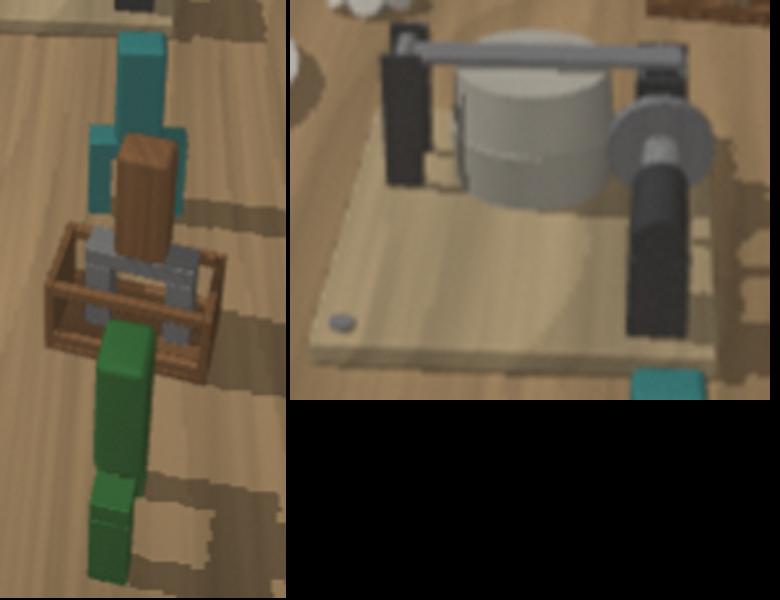

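Run:
```python
from h import *
np.set_printoptions(precision=1,suppress=True)
d=np.load('top0.npy'); ds=np.load('side0.npy')
P=lambda u,v:(120+(u+.5)/5-.5,225+(v+.5)/5-.5)
C=lambda u,v:(300+(u+.5)/5-.5,190+(v+.5)/5-.5)
S=lambda u,v:(320+(u+.5)/2.6-.5,250+(v+.5)/2.6-.5)
S2=lambda u,v:(280+(u-290+.5)/4-.5,170+(v+.5)/4-.5)
print('stand corners @50',[onz('top',*P(u,v),50) for u,v in((362,131),(474,155),(320,312),(434,330))])
u,v=P(345,218);print('handle top px',u,v,d[int(v)-2:int(v)+3,int(u)-2:int(u)+3].ravel()); print(pt('top',u,v,d[round(v),round(u)]),onz('top',u,v,132))
u,v=S(150,140);print('side',u,v,[ (k,pt('side',u,v+k,ds[round(v)+k,round(u)])) for k in (-1,0,1,3)])
# colour mask of the handle top
t=np.load('top0i.npy')
# depth-based: height map of region
def hmap(n,d,us,vs):
    out=[]
    for v in range(*vs):
        for u in range(*us):
            if d[v,u]>0: out.append(np.r_[u,v,pt(n,u,v,d[v,u])])
    return np.array(out)
H=hmap('top',d,(120,260),(225,315)); np.save('H.npy',H)
for nm,us in(('green',(125,175)),('fork',(180,218)),('turq',(225,250))):
    m=(H[:,0]>us[0])&(H[:,0]<us[1])&(H[:,4]>105); q=H[m]; print(nm,len(q),q[:,2:].mean(0),q[:,2:].min(0),q[:,2:].max(0))
    if len(q)>5: print(cv2.minAreaRect(q[:,2:4].astype(np.float32)))
m=(H[:,0]>180)&(H[:,0]<218)&(H[:,4]>38)&(H[:,4]<70);q=H[m];print('rim',len(q),cv2.minAreaRect(q[:,2:4].astype(np.float32)),q[:,4].mean())
H=hmap('top',d,(300,420),(190,290)); np.save('Hc.npy',H)
m=(H[:,4]>8)&(H[:,4]<22);q=H[m];print('board',cv2.minAreaRect(q[:,2:4].astype(np.float32)),np.median(q[:,4]))
print('board corners @15',[onz('top',*C(*k),15) for k in((55,67),(533,60),(62,452),(550,447))])
print('bar pts @70',[onz('top',*C(*k),70) for k in((200,382),(265,381),(300,380),(365,381))], 'strap',[onz('top',*C(*k),88) for k in((420,90),(424,400))])
print('mould',onz('top',*C(418,235),83), 'collar top',onz('top',*C(280,325),98))
```

```text
stand corners @50 [array([536.3, 353.7,  50. ]), array([524.5, 299.3,  50. ]), array([449. , 369.4,  50. ]), array([440.2, 315. ,  50. ])]
handle top px 188.6 268.2 [1019.7 1017.7 1016.9 1020.4 1020.9 1016.8 1019.6 1018.4 1021.7 1016.
 1016.9 1017.8 1019.1 1017.2 1019.2 1017.5 1019.9 1018.4 1018.  1023.
 1016.2 1013.9 1018.8 1016.8 1014.5]
[485.7 337.4 133.6] [485.9 337.9 132. ]
side 377.38461538461536 303.53846153846155 [(-1, array([483.8, 333.3, 132.1])), (0, array([483.8, 335.9, 132.7])), (1, array([483.7, 337.5, 132.4])), (3, array([483.7, 340.8, 131.9]))]Traceback (most recent call last):
  File "<stdin>", line 20, in <module>
  File "<stdin>", line 18, in hmap
  File "h.py", line 15, in pt
    o,d=ray(n,u,v); return o+d*dep
        ~~~^^^^^^^
  File "h.py", line 7, in ray
    c,f,R,t=cam(n); d=np.array([(u-c['cx'])/f,(v-c['cy'])/f]); s=d.copy()
            ~~~^^^
  File "h.py", line 4, in cam
    c=calibration(n); f=240/np.tan(np.radians(c['fovy'])/2)
ValueError: time passes only in moves, steps and waits
```

```bash
python3 - <<'E'
s=open('h.py').read()
s=s.replace("def cam(n):","import functools\n@functools.lru_cache(None)\ndef cam(n):",1); open('h.py','w').write(s)
E
python3 - <<'E'
from h import *
np.set_printoptions(precision=1,suppress=True)
d=np.load('top0.npy'); ds=np.load('side0.npy')
C=lambda u,v:(300+(u+.5)/5-.5,190+(v+.5)/5-.5)
S2=lambda u,v:(280+(u-290+.5)/4-.5,170+(v+.5)/4-.5)
def hmap(n,d,us,vs):
    return np.array([np.r_[u,v,pt(n,u,v,d[v,u])] for v in range(*vs) for u in range(*us) if d[v,u]>0])
H=hmap('top',d,(120,260),(225,315))
for nm,us in(('green',(125,175)),('fork',(180,218)),('turq',(225,250))):
    m=(H[:,0]>us[0])&(H[:,0]<us[1])&(H[:,4]>105); q=H[m]; print(nm,len(q),q[:,2:].mean(0),q[:,2:].min(0),q[:,2:].max(0))
    if len(q)>5: print(cv2.minAreaRect(q[:,2:4].astype(np.float32)))
m=(H[:,0]>180)&(H[:,0]<218)&(H[:,4]>38)&(H[:,4]<60);q=H[m];print('rim',len(q),cv2.minAreaRect(q[:,2:4].astype(np.float32)),q[:,4].mean())
H=hmap('top',d,(300,420),(190,290))
m=(H[:,4]>8)&(H[:,4]<22);q=H[m];print('board',cv2.minAreaRect(q[:,2:4].astype(np.float32)),np.median(q[:,4]))
print('board corners @15',*[onz('top',*C(*k),15) for k in((55,67),(533,60),(62,452),(550,447))])
print('bar pts @70',*[onz('top',*C(*k),70) for k in((200,382),(265,381),(300,380),(365,381))], 'strap',*[onz('top',*C(*k),88) for k in((420,90),(424,400))])
print('mould',onz('top',*C(418,235),83), 'collar top',onz('top',*C(280,325),98))
# side: collar face centre, boards front corners
print('side board corners @15',*[onz('side',*S2(*k),15) for k in((313,347),(715,350))])
u,v=S2(662,122); print('collar side',pt('side',u,v,ds[round(v),round(u)]))
E
```

```text
green 148 [491.4 449.1 124.4] [480.1 436.3 105.5] [503.4 465.1 132.4]
((492.1115417480469, 450.672119140625), (27.81616973876953, 21.942317962646484), 81.10433197021484)
fork 166 [484.7 334.4 128. ] [469.8 324.4 105. ] [500.1 349.  137.2]
((485.8722839355469, 337.0364074707031), (22.65277671813965, 29.978527069091797), 76.53634643554688)
turq 138 [489.6 238.6 125.1] [476.8 228.7 105.6] [505.4 249.8 132.3]
((491.0394287109375, 239.43072509765625), (28.313766479492188, 20.855091094970703), 2.1504571437835693)
rim 286 ((488.4759826660156, 338.9794616699219), (51.203330993652344, 90.65743255615234), 79.74022674560547) 50.08066097928003
board ((559.4595947265625, -68.98806762695312), (223.24835205078125, 290.1843566894531), 2.465179681777954) 15.880590656520326
board corners @15 [664.8  65.9  15. ] [ 668.8 -180.5   15. ] [467.4  62.2  15. ] [ 469.8 -181.7   15. ]
bar pts @70 [496.7  -3.6  70. ] [497.2 -34.7  70. ] [497.6 -51.4  70. ] [497.1 -82.5  70. ] strap [ 635.7 -109.9   88. ] [ 486.3 -107.6   88. ]
mould [ 565.8 -107.8   83. ] collar top [520.5 -39.6  98. ]
side board corners @15 [658.7  77.4  15. ] [465.1  64.3  15. ]
collar side [495.  -33.8  85.5]
```

Candidates (top view): green fork (150,267), turquoise fork (237,268), wooden paddle in its stand (490,280), and the wood-handled steel fork in its stand (195,270). The crop shows the wooden handle, steel yoke and two steel prongs, so I'll take the last one, centred near (486,337) with its top at 132.

```bash
cat >> h.py <<'E'
def togo(x,y,z,psi):
    o=get_obs(); p=np.array(o['tool_pos']); r=o['tcp_rot']; ps=r[2]
    from scipy.spatial.transform import Rotation as Ro
    M=Ro.from_euler('xyz',r).as_matrix()
    d=M.T@(np.array([x,y,z])-p)
    dy=(np.degrees(ps)-psi+180)%360-180
    print('t',round(o['time'],2),'p',p.round(1),'psi',np.degrees(ps).round(1),'F',np.round(o['contact_force'],1),'w',round(o['grip_width'],1),'| local',d.round(1),'turn',round(dy,2))
E
python3 -c "
from h import *
togo(485.9,337,200,168)"
```

```text
t 0.1 p [185.2 490.9 251.1] psi 159.3 F [-0.3 -0.1 -1.3] w 91.8 | local [-335.7  -37.8   51.1] turn -8.67
```

```bash
python3 -m jog '[0,-45,-3,0,-8.5, 0,-48,2,0,0, 0,-48,2,0,0, 0,-48,2,0,0, 0,-48,2,0,0]'; python3 -c "
from h import *
togo(485.9,337,200,168)"
```

```text
time: 0.6
tool_pos: [413.4, 440.1, 249.3]
tcp_rot: [-3.138, -0.004, 2.935]
contact_force: [-0.2, 0.6, 0.5]
grip_width: 91.7
t 0.6 p [413.4 440.1 249.3] psi 168.2 F [-0.2  0.6  0.5] w 91.7 | local [-92.3 -85.8  49.3] turn 0.17
```

```bash
python3 -m jog '[0,-35,-34,15,0, 0,-35,-34,15,0, 0,-20,-17,15,0, 0,0,0,0,0]'
python3 - <<'E'
from h import *
togo(485.9,337,114,168)
for n in('side','top'):
    im,d=capture(n); cv2.imwrite(f'pics/{n}1.png',im[:,:,::-1]); np.save(f'{n}1i.npy',im)
a=cv2.imread('pics/top1.png')[215:325,130:270]; b=cv2.imread('pics/side1.png')[200:420,290:450]
h=np.zeros((500,800,3),np.uint8); a=cv2.resize(a,None,fx=3,fy=3); b=cv2.resize(b,None,fx=2.2,fy=2.2); h[:a.shape[0],:a.shape[1]]=a; h[:b.shape[0],430:430+b.shape[1]]=b
cv2.imwrite('pics/g1.png',h)
E
```

```text
time: 1.0
tool_pos: [489.4, 335.7, 201.0]
tcp_rot: [-3.137, -0.005, 2.93]
contact_force: [0.5, -0.2, 0.1]
grip_width: 91.7
t 1.0 p [489.4 335.7 201. ] psi 167.9 F [ 0.5 -0.2  0.1] w 91.7 | local [ 3.3  0.9 87. ] turn -0.15
```

View pics/g1.png

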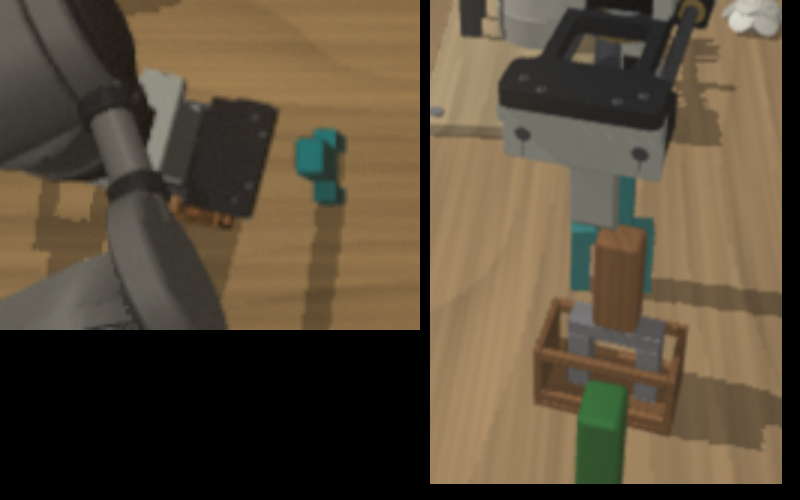

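The picture shows the fingers above the wooden handle (side crop ~620,240) and the gripper body clear of the turquoise fork. Going down.

```bash
python3 -m jog '[0,3,1,35,0, 0,0,0,35,0, 0,0,0,16,0, 0,0,0,0,0]'; python3 -c "
from h import *
togo(485.9,337,114,168)"
```

```text
time: 1.5
tool_pos: [484.0, 347.0, 119.2]
tcp_rot: [3.136, 0.003, 2.938]
contact_force: [-0.9, -0.2, 0.4]
grip_width: 92.1
t 1.5 p [484.  347.  119.2] psi 168.3 F [-0.9 -0.2  0.4] w 92.1 | local [-3.9 -9.4  5.1] turn 0.34
```

```bash
python3 -m jog '[0,-2,-9,4,0, 0,0,0,0,0]'; python3 -c "
from h import *
togo(485.9,337,114,168)"
```

```text
time: 1.7
tool_pos: [483.6, 339.6, 116.9]
tcp_rot: [3.135, 0.004, 2.942]
contact_force: [-1.3, -0.5, 0.1]
grip_width: 91.9
t 1.7 p [483.6 339.6 116.9] psi 168.5 F [-1.3 -0.5  0.1] w 91.9 | local [-2.8 -2.1  2.9] turn 0.54
```

```bash
python3 -m jog '[0,-4,-3,4,0, 0,0,0,0,0]'; python3 -c "
from h import *
togo(485.9,337,114,168)"; python3 -m jog '[1,0,0,0,0, 1,0,0,0,0, 1,0,0,0,0, 1,0,0,0,0, 1,0,0,0,0]'; python3 -c "
from h import *
togo(485.9,337,114,168)"
```

```text
time: 1.9
tool_pos: [487.9, 336.4, 115.0]
tcp_rot: [3.132, 0.008, 2.942]
contact_force: [-0.3, 0.1, -0.2]
grip_width: 91.8
t 1.9 p [487.9 336.4 115. ] psi 168.6 F [-0.3  0.1 -0.2] w 91.8 | local [2.1 0.2 1. ] turn 0.57
time: 2.4
tool_pos: [489.0, 336.5, 116.6]
tcp_rot: [3.13, 0.01, 2.941]
contact_force: [-0.4, 0.1, 0.9]
grip_width: 56.4
t 2.4 p [489.  336.5 116.6] psi 168.5 F [-0.4  0.1  0.9] w 56.4 | local [ 3.1 -0.2  2.5] turn 0.51
```

```bash
python3 -m jog '[1,-2,0,2,0, 1,0,0,0,0, 1,0,0,0,0, 1,0,0,0,0, 1,0,0,0,0]'; python3 -c "
from h import *
togo(485.9,337,114,168)"
```

```text
time: 2.9
tool_pos: [491.1, 336.1, 114.2]
tcp_rot: [3.13, 0.009, 2.941]
contact_force: [0.9, 0.4, 1.6]
grip_width: 21.9
t 2.9 p [491.1 336.1 114.2] psi 168.5 F [0.9 0.4 1.6] w 21.9 | local [ 5.2 -0.2  0.1] turn 0.51
```

```bash
python3 -m jog '[1,0,0,-15,0, 1,0,0,-40,0, 1,0,0,-45,0, 1,0,0,-45,0, 1,0,0,-15,0]'
python3 - <<'E'
from h import *
togo(492,-64,270,172)
im,d=capture('side'); cv2.imwrite('pics/side2.png',im[:,:,::-1]);
E
```

```text
time: 3.4
tool_pos: [487.1, 333.6, 274.5]
tcp_rot: [3.138, -0.0, 2.941]
contact_force: [0.6, 0.7, -0.7]
grip_width: 22.5
t 3.4 p [487.1 333.6 274.5] psi 168.5 F [ 0.6  0.7 -0.7] w 22.5 | local [ -83.9 -388.7    3.1] turn -3.48
```

View pics/side2.png

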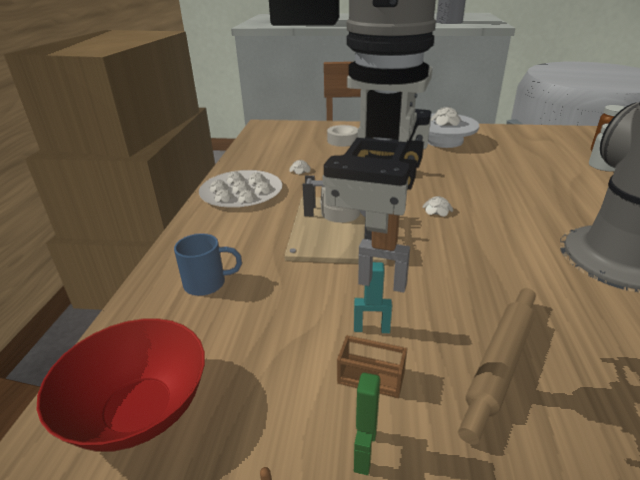

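The fork is lifted clear, its yoke at about (384,255), its prong tips at about (366,285) and (400,290), and the empty stand is visible at (372,366).

Run:
```python
from h import *
s=cv2.imread('pics/side2.png')
a=cv2.resize(s[200:300,335:425],None,fx=5,fy=5,interpolation=cv2.INTER_CUBIC)
im,d=capture('top'); cv2.imwrite('pics/top2.png',im[:,:,::-1]); t=cv2.imread('pics/top2.png')
b=cv2.resize(s[330:400,330:415],None,fx=4,fy=4,interpolation=cv2.INTER_CUBIC)
h=np.zeros((600,800,3),np.uint8); h[:500,:450]=a; h[:280,460:800]=b
c=cv2.resize(t[240:300,175:225],None,fx=5,fy=5,interpolation=cv2.INTER_CUBIC); h[290:590,460:710]=c
cv2.imwrite('pics/f2.png',h)
```

```text
(no output)
```

View pics/f2.png

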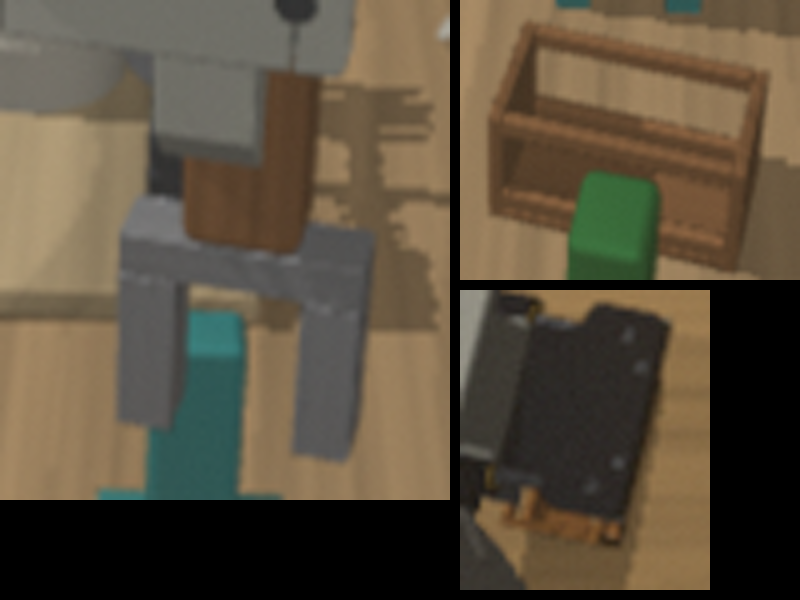

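Run:
```python
from h import *
np.set_printoptions(precision=1,suppress=True)
A=lambda u,v:(335+(u+.5)/5-.5,200+(v+.5)/5-.5)
B=lambda u,v:(330+(u-460+.5)/4-.5,330+(v+.5)/4-.5)
for z in (160,165): print(z,*[onz('side',*A(*k),z) for k in((118,420),(172,430),(295,452),(348,460))])
print('yoke lower corners/upper @ +45,+57',*[onz('side',*A(*k),z) for k,z in(((120,272),210),((362,308),210),((122,238),222),((374,235),222))])
print('stand rim',*[onz('side',*B(*k),50) for k in((490,112),(745,160),(530,22),(768,70))])
print('stand base',*[onz('side',*B(*k),0) for k in((492,215),(738,268))])
o=get_obs();print(o['tool_pos'],o['tcp_rot'])
```

```text
160 [509.  331.5 160. ] [495.4 334.4 160. ] [465.  340.5 160. ] [452.1 342.5 160. ]
165 [508.9 337.8 165. ] [495.4 340.6 165. ] [465.4 346.7 165. ] [452.7 348.7 165. ]
yoke lower corners/upper @ +45,+57 [509.3 338.2 210. ] [452.9 348.3 210. ] [508.9 341.5 222. ] [450.5 335.6 222. ]
stand rim [534.1 355.6  50. ] [449.1 368.8  50. ] [523.4 312.5  50. ] [439.9 328.3  50. ]
stand base [533.5 357.5   0. ] [448.  372.3   0. ]
[486.9 333.4 272.4] [ 3.1 -0.   2.9]
```

The fork sits about 8 mm towards -x from the TCP. I'll turn it half round, which the task allows, so that offset moves the gripper body away from the strap's swing.

```bash
python3 -m jog '[1,0,0,0,8.5, 1,0,0,0,8.5, 1,0,0,0,8.5, 1,0,0,0,8.5, 1,0,0,0,8.5]'; python3 -m jog '[1,0,0,0,8.5, 1,0,0,0,8.5, 1,0,0,0,8.5, 1,0,0,0,8.5, 1,0,0,0,8.5]';python3 -m jog '[1,0,0,0,8.5, 1,0,0,0,8.5, 1,0,0,0,8.5, 1,0,0,0,8.5, 1,0,0,0,8.5]';python3 -m jog '[1,0,0,0,8.5, 1,0,0,0,8.5, 1,0,0,0,8.5, 1,0,0,0,8.5, 1,0,0,0,8.5]'; python3 -c "
from h import *
togo(485,-64,250,-3)
print(get_obs()['joint_positions'])"
```

```text
time: 4.0
tool_pos: [483.7, 331.8, 262.4]
tcp_rot: [-3.127, -0.005, 2.187]
contact_force: [-0.2, -0.7, -1.6]
grip_width: 22.0
time: 4.5
tool_pos: [479.7, 329.7, 249.6]
tcp_rot: [-3.111, 0.017, 1.437]
contact_force: [0.3, 0.0, -1.5]
grip_width: 21.8
time: 5.0
tool_pos: [475.5, 327.6, 237.0]
tcp_rot: [-3.127, 0.053, 0.688]
contact_force: [-0.1, -1.0, -2.2]
grip_width: 21.7
time: 5.5
tool_pos: [471.1, 325.4, 224.6]
tcp_rot: [3.106, 0.065, -0.063]
contact_force: [0.2, -0.9, -1.3]
grip_width: 21.8
t 5.5 p [471.1 325.4 224.6] psi -3.6 F [ 0.2 -0.9 -1.3] w 21.8 | local [ 36.8 388.5 -14.1] turn -0.64
[0.46923096 0.49037504 1.36888023 0.00266894 1.35657185 2.10169009]
```

```bash
cat >> h.py <<'E'
def tilt():
    from scipy.spatial.transform import Rotation as Ro
    o=get_obs(); z=Ro.from_euler('xyz',o['tcp_rot']).as_matrix()[:,2]; print('toolz mrad',(z*1000).round(0),'q',o['joint_positions'].round(3),'dq',o['dq'].round(3))
E
python3 -c "
from h import *
tilt()"
python3 -m jog '[1,0,0,-45,0, 1,0,0,0,0, 1,0,0,0,0]';  python3 -c "
from h import *
togo(485,-64,250,-3); tilt()"
```

```text
toolz mrad [ -67.  -31. -997.] q [0.469 0.49  1.369 0.003 1.357 2.102] dq [ 1.00e-03  2.40e-02  3.50e-02  1.00e-03 -1.80e-02  1.49e+00]
time: 5.8
tool_pos: [471.7, 325.5, 262.7]
tcp_rot: [3.099, 0.077, -0.069]
contact_force: [-0.4, 0.6, -1.6]
grip_width: 21.7
t 5.8 p [471.7 325.5 262.7] psi -3.9 F [-0.4  0.6 -1.6] w 21.7 | local [ 40.8 386.9  26.2] turn -0.93
toolz mrad [ -80.  -38. -996.] q [0.469 0.472 1.293 0.003 1.465 2.106] dq [ 0.001 -0.021 -0.051 -0.001  0.007 -0.005]
```

Run:
```python
from scipy.spatial.transform import Rotation as Ro
import numpy as np
for n,p,r in [('start',(185,491),(-3.1403,-.0002,2.781)),('.6',(413,440),(-3.138,-.004,2.935)),('1.0',(489,336),(-3.137,-.005,2.93)),('1.5desc',(484,347),(3.136,.003,2.938)),('1.9',(488,336),(3.132,.008,2.942)),('2.4',(489,336),(3.13,.01,2.941)),('2.9',(491,336),(3.13,.009,2.941)),('3.4lift',(487,333),(3.138,0,2.941)),('4',(484,332),(-3.127,-.005,2.187)),('4.5',(480,330),(-3.111,.017,1.437)),('5',(475,327),(-3.127,.053,.688)),('5.5',(471,325),(3.106,.065,-.063)),('5.8',(471.7,325.5),(3.099,.077,-.069))]:
    z=Ro.from_euler('xyz',r).as_matrix()[:,2]; u=np.array(p)/np.hypot(*p); print(n,'radial %.1f tang %.1f mrad'%(1000*z[:2]@u,1000*(z[1]*u[0]-z[0]*u[1])))
```

```text
start radial -1.3 tang 0.2 mrad
.6 radial -5.1 tang 1.5 mrad
1.0 radial -6.8 tang 0.5 mrad
1.5desc radial 6.1 tang 1.6 mrad
1.9 radial 12.5 tang 0.9 mrad
2.4 radial 15.3 tang 0.9 mrad
2.9 radial 14.6 tang 1.6 mrad
3.4lift radial 2.6 tang 2.5 mrad
4 radial -14.7 tang 4.8 mrad
4.5 radial -34.1 tang 7.9 mrad
5 radial -54.0 tang 10.0 mrad
5.5 radial -73.0 tang 12.2 mrad
5.8 radial -86.6 tang 14.6 mrad
```

```bash
python3 -m jog '[1,3,45,0,0, 1,3,45,0,0, 1,3,45,0,0, 1,3,45,0,0]';  python3 -c "
from h import *
togo(485,-64,250,-3); tilt()"
```

```text
time: 6.2
tool_pos: [469.2, 144.5, 261.3]
tcp_rot: [3.097, 0.088, -0.058]
contact_force: [0.9, -0.9, -0.9]
grip_width: 21.9
t 6.2 p [469.2 144.5 261.3] psi -3.3 F [ 0.9 -0.9 -0.9] w 21.9 | local [ 28.7 206.6  18.1] turn -0.3
toolz mrad [ -90.  -40. -995.] q [ 0.157  0.326  1.525 -0.025  1.386  1.79 ] dq [-0.878 -0.281  0.414 -0.087 -0.134 -0.861]
```

```bash
python3 -m jog '[1,0,0,0,0, 1,0,0,0,0]';  python3 -c "
from h import *
togo(485,-64,250,-3); tilt()"
python3 -m jog '[1,0,0,0,-8.5, 1,0,0,0,-8.5]';  python3 -c "
from h import *
togo(485,-64,250,-3); tilt()"
```

```text
time: 6.4
tool_pos: [468.1, 139.4, 258.7]
tcp_rot: [3.095, 0.092, -0.065]
contact_force: [1.1, 0.6, -0.5]
grip_width: 21.5
t 6.4 p [468.1 139.4 258.7] psi -3.7 F [ 1.1  0.6 -0.5] w 21.5 | local [ 30.7 201.3  15.4] turn -0.7
toolz mrad [ -95.  -41. -995.] q [ 0.148  0.326  1.533 -0.027  1.383  1.788] dq [-0.04   0.001  0.032 -0.022 -0.01  -0.017]
time: 6.6
tool_pos: [467.3, 140.5, 256.6]
tcp_rot: [3.125, 0.105, 0.242]
contact_force: [-0.0, -0.3, -1.5]
grip_width: 21.9
t 6.6 p [467.3 140.5 256.6] psi 13.9 F [-0.  -0.3 -1.5] w 21.9 | local [-31.  202.6  13.2] turn 16.87
toolz mrad [ -98.  -41. -994.] q [ 0.151  0.328  1.535 -0.026  1.382  1.485] dq [ 0.015  0.014  0.01   0.005 -0.009 -1.49 ]
```

```bash
python3 -m jog '[1,0,0,45,0]';  python3 -c "
from h import *
togo(485,-64,250,-3); tilt()"
python3 -m jog '[1,0,0,45,0]';  python3 -c "
from h import *
togo(485,-64,250,-3); tilt()"
python3 -m jog '[1,0,0,0,0]';  python3 -c "
from h import *
togo(485,-64,250,-3); tilt()"
python3 -m jog '[1,0,0,-45,0]';  python3 -c "
from h import *
togo(485,-64,250,-3); tilt()"
python3 -m jog '[1,0,0,-45,0]';  python3 -c "
from h import *
togo(485,-64,250,-3); tilt()"
```

```text
time: 6.7
tool_pos: [466.2, 140.5, 214.8]
tcp_rot: [3.125, 0.094, 0.248]
contact_force: [1.2, 1.2, -1.9]
grip_width: 21.7
t 6.7 p [466.2 140.5 214.8] psi 14.2 F [ 1.2  1.2 -1.9] w 21.7 | local [-35.1 203.3 -28.7] turn 17.21
toolz mrad [ -87.  -39. -995.] q [ 0.151  0.358  1.612 -0.027  1.264  1.482] dq [-0.005  0.394  0.963 -0.007 -1.256  0.072]
time: 6.8
tool_pos: [462.1, 140.0, 168.6]
tcp_rot: [3.125, 0.093, 0.25]
contact_force: [0.7, -0.3, -2.8]
grip_width: 21.7
t 6.8 p [462.1 140.  168.6] psi 14.3 F [ 0.7 -0.3 -2.8] w 21.7 | local [-35.7 204.6 -75.2] turn 17.34
toolz mrad [ -86.  -39. -996.] q [ 0.151  0.401  1.688 -0.028  1.143  1.483] dq [ 0.002  0.421  0.683 -0.01  -1.195 -0.017]
time: 6.9
tool_pos: [458.2, 140.6, 163.7]
tcp_rot: [3.127, 0.104, 0.252]
contact_force: [-0.5, 0.6, -1.2]
grip_width: 21.8
t 6.9 p [458.2 140.6 163.7] psi 14.4 F [-0.5  0.6 -1.2] w 21.8 | local [-33.9 206.  -80.2] turn 17.43
toolz mrad [ -97.  -40. -995.] q [ 0.153  0.407  1.695 -0.027  1.141  1.484] dq [ 0.022 -0.048 -0.097  0.004  0.057  0.005]
time: 7.0
tool_pos: [459.2, 142.8, 204.4]
tcp_rot: [3.128, 0.117, 0.253]
contact_force: [0.8, -0.0, -0.7]
grip_width: 22.2
t 7.0 p [459.2 142.8 204.4] psi 14.5 F [ 0.8 -0.  -0.7] w 22.2 | local [-32.  207.3 -39.4] turn 17.51
toolz mrad [-110.  -42. -993.] q [ 0.157  0.37   1.627 -0.026  1.26   1.483] dq [ 0.044 -0.444 -0.802  0.019  1.233 -0.008]
time: 7.1
tool_pos: [463.6, 145.7, 250.4]
tcp_rot: [3.129, 0.121, 0.254]
contact_force: [1.5, 0.8, -0.6]
grip_width: 21.6
t 7.1 p [463.6 145.7 250.4] psi 14.6 F [ 1.5  0.8 -0.6] w 21.6 | local [-31.7 208.3   6.9] turn 17.58
toolz mrad [-113.  -43. -993.] q [ 0.161  0.338  1.54  -0.024  1.383  1.483] dq [ 0.04  -0.287 -0.838  0.014  1.197 -0.003]
```

```bash
for i in 1 2 3 4; do python3 -m jog '[1,0,0,0,0]' >/dev/null;  python3 -c "
from h import *
togo(485,-64,250,-3); tilt()"; done
```

```text
t 7.2 p [466.5 147.3 256.8] psi 14.7 F [ 1.1  0.6 -0.6] w 21.8 | local [-34.6 209.   13.4] turn 17.65
toolz mrad [-102.  -41. -994.] q [ 0.163  0.333  1.528 -0.024  1.388  1.483] dq [ 0.017  0.043  0.073  0.002 -0.027  0.006]
t 7.3 p [466.8 148.2 258.1] psi 14.7 F [-0.1 -0.2 -2.5] w 22.0 | local [-35.2 209.7  14.8] turn 17.72
toolz mrad [-100.  -40. -994.] q [ 0.165  0.332  1.526 -0.024  1.39   1.484] dq [ 0.015 -0.035 -0.078  0.001  0.037  0.004]
t 7.4 p [466.9 148.8 258.7] psi 14.8 F [ 0.3 -0.  -1.1] w 22.0 | local [-35.6 210.2  15.4] turn 17.77
toolz mrad [ -99.  -40. -994.] q [ 0.166  0.331  1.525 -0.023  1.39   1.484] dq [0.011 0.    0.006 0.001 0.011 0.002]
t 7.5 p [466.5 149.1 258.3] psi 14.8 F [ 0.2  0.3 -2. ] w 22.1 | local [-35.4 210.6  15. ] turn 17.79
toolz mrad [-100.  -40. -994.] q [ 0.167  0.331  1.526 -0.023  1.39   1.484] dq [ 0.008  0.001 -0.     0.001  0.001  0.002]
```

```bash
for i in 1 2; do python3 -m jog '[1,0,0,0,-8.5,1,0,0,0,-8.5]' >/dev/null;  python3 -c "
from h import *
togo(485,-64,250,-3); tilt()"; done
```

```text
t 7.7 p [465.6 149.1 256.9] psi 32.3 F [-0.5  0.7 -1.8] w 22.2 | local [-96.2 190.8  13.5] turn 35.34
toolz mrad [-104.  -41. -994.] q [ 0.167  0.333  1.528 -0.023  1.39   1.18 ] dq [ 1.000e-03  7.000e-03  1.200e-02 -0.000e+00  0.000e+00 -1.493e+00]
t 7.9 p [464.5 149.1 255.1] psi 49.6 F [-0.6  0.2 -1.7] w 22.0 | local [-147.8  154.5   11.7] turn 52.63
toolz mrad [-108.  -41. -993.] q [ 0.167  0.335  1.531 -0.023  1.39   0.88 ] dq [ 2.000e-03  1.000e-02  1.300e-02  1.000e-03 -3.000e-03 -1.487e+00]
```

```bash
python3 -m jog '[1,42,23,-7,0,1,42,23,-7,0,1,42,23,-7,0,1,42,23,-7,0,1,42,23,-7,0]';  python3 -c "
from h import *
togo(485,-64,250,-3); tilt()"
```

```text
time: 8.4
tool_pos: [683.3, 234.3, 254.3]
tcp_rot: [-3.074, 0.116, 0.871]
contact_force: [2.1, 0.5, -1.4]
grip_width: 21.7
t 8.4 p [683.3 234.3 254.3] psi 49.9 F [ 2.1  0.5 -1.4] w 21.7 | local [-352.9   43.3   42.8] turn 52.92
toolz mrad [-126.  -45. -991.] q [ 0.231  0.836  0.658 -0.016  1.781  0.932] dq [ 0.078  1.148 -2.234  0.003  1.084  0.068]
```

```bash
for i in 1 2 3; do python3 -m jog '[1,42,23,-7,0]' >/dev/null;  python3 -c "
from h import *
togo(485,-64,250,-3); tilt()"; done
```

```text
t 8.5 p [714.8 246.  254.1] psi 49.9 F [ 1.3  0.9 -0.6] w 21.8 | local [-382.    27.    47.6] turn 52.93
toolz mrad [-128.  -46. -991.] q [ 0.236  0.945  0.437 -0.015  1.894  0.935] dq [ 4.700e-02  1.075e+00 -2.213e+00 -1.000e-03  1.141e+00  3.300e-02]
t 8.6 p [737.9 254.5 252.5] psi 49.9 F [ 1.2  0.6 -1. ] w 21.9 | local [-403.5   14.8   48. ] turn 52.92
toolz mrad [-124.  -44. -991.] q [ 0.239  1.051  0.217 -0.015  2.005  0.937] dq [ 0.03   1.054 -2.204  0.     1.109  0.017]
t 8.7 p [756.6 262.5 241. ] psi 49.8 F [79.9 23.2 21.2] w 22.1 | local [-423.6    4.9   32. ] turn 52.84
toolz mrad [-106.  -38. -994.] q [ 0.243  1.146  0.036 -0.013  2.071  0.941] dq [ 0.036  0.478 -0.074 -0.019  0.675  0.04 ]
```

```bash
python3 -m jog '[1,0,0,0,0]' >/dev/null;  python3 -c "
from h import *
togo(485,-64,250,-3); tilt()"
```

```text
t 8.8 p [753.9 262.3 225.8] psi 50.0 F [-0.4 -0.4 -4.7] w 21.8 | local [-422.7    5.9   25.9] turn 52.96
toolz mrad [-132.  -44. -990.] q [ 0.243  1.16   0.049 -0.013  2.072  0.941] dq [-0.004 -0.05  -0.097 -0.004 -0.063  0.001]
```

```bash
for i in 1 2; do python3 -m jog '[1,7,4,-3,0]' >/dev/null;  python3 -c "
from h import *
togo(485,-64,250,-3); tilt()"; done
```

```text
t 8.9 p [756.1 263.1 224.5] psi 49.9 F [ 1.7 -0.2  0.5] w 21.7 | local [-425.     4.7   23.1] turn 52.94
toolz mrad [-127.  -43. -991.] q [ 0.243  1.167  0.036 -0.012  2.073  0.941] dq [ 0.002  0.122 -0.026  0.011  0.007  0.005]
t 9.0 p [758.  263.8 223.5] psi 49.9 F [-0.6 -0.6 -0.6] w 22.0 | local [-426.9    3.6   20.2] turn 52.91
toolz mrad [-121.  -41. -992.] q [ 0.243  1.168  0.036 -0.012  2.066  0.942] dq [ 0.001 -0.026 -0.023  0.005 -0.072  0.005]
```

```bash
for i in 1 2 ; do python3 -m jog '[1,15,8,-5,0,1,15,8,-5,0]' >/dev/null;  python3 -c "
from h import *
togo(485,-64,250,-3); tilt()"; done
```

```text
t 9.2 p [765.6 267.7 224.6] psi 49.8 F [ 0.6 -0.7 -1.1] w 21.7 | local [-4.351e+02  4.000e-01  1.070e+01] turn 52.8
toolz mrad [ -92.  -31. -995.] q [ 0.245  1.165  0.036 -0.009  2.037  0.945] dq [ 0.009 -0.017  0.001  0.014 -0.139  0.015]
t 9.4 p [773.  271.8 226.2] psi 49.7 F [ 0.4  0.4 -2.3] w 22.0 | local [-443.    -2.6    1.2] turn 52.73
toolz mrad [ -62.  -21. -998.] q [ 0.247  1.162  0.036 -0.006  2.008  0.948] dq [ 0.007 -0.011  0.001  0.012 -0.141  0.014]
```

```bash
python3 -m jog '[1,15,8,-2,8.5,1,16,6,-1,8.5,1,17,4,0,8.5,1,17,1,0,8.5,1,17,-1,0,8.5]';  python3 -c "
from h import *
togo(485,-64,250,-3); tilt()"
```

```text
time: 9.9
tool_pos: [796.3, 281.4, 211.6]
tcp_rot: [-3.141, -0.004, 0.113]
contact_force: [-0.0, -0.6, -0.7]
grip_width: 21.8
t 9.9 p [796.3 281.4 211.6] psi 6.5 F [-0.  -0.6 -0.7] w 21.8 | local [-348.   308.2  -40. ] turn 9.46
toolz mrad [    4.     1. -1000.] q [ 0.249  1.179  0.036 -0.     1.922  1.707] dq [-0.003  0.038  0.002  0.011 -0.173  1.492]
```

```bash
python3 -m jog '[1,17,-5,-3,8.5,1,16,-7,-4,0,1,16,-7,-4,0]';  python3 -c "
from h import *
togo(485,-64,250,-3); tilt()"
```

```text
time: 10.2
tool_pos: [807.2, 287.6, 212.0]
tcp_rot: [-3.125, -0.043, -0.036]
contact_force: [-0.1, 0.4, -1.0]
grip_width: 22.2
t 10.2 p [807.2 287.6 212. ] psi -2.0 F [-0.1  0.4 -1. ] w 22.2 | local [-307.5  362.   -57.3] turn 0.95
toolz mrad [  44.   15. -999.] q [0.252 1.179 0.036 0.004 1.88  1.859] dq [ 0.009 -0.007  0.002  0.012 -0.133  0.023]
```

```bash
python3 -m jog '[1,-25,20,-30,0,1,-31,34,-15,0,1,-31,36,-10,0,1,-31,36,-5,0,1,-31,36,0,0]';  python3 -c "
from h import *
togo(485,-64,250,-3); tilt()"
```

```text
time: 10.7
tool_pos: [672.4, 147.3, 244.0]
tcp_rot: [-3.126, -0.045, -0.013]
contact_force: [1.3, -1.0, 0.0]
grip_width: 22.0
t 10.7 p [672.4 147.3 244. ] psi -0.7 F [ 1.3 -1.   0. ] w 22.0 | local [-184.2  213.5  -17.6] turn 2.26
toolz mrad [  45.   16. -999.] q [0.1   0.633 1.064 0.011 1.398 1.681] dq [-0.472 -0.884  1.652  0.015 -0.815 -0.514]
```

```bash
python3 -m jog '[1,-32,37,-4,0,1,-32,37,-4,0,1,-32,37,-4,0,1,-32,37,-4,0,1,-25,30,-4,0]';  python3 -c "
from h import *
togo(485,-64,230,-3); tilt()"
```

```text
time: 11.2
tool_pos: [513.1, -33.8, 259.0]
tcp_rot: [-3.129, -0.058, 0.007]
contact_force: [1.2, -0.6, -1.2]
grip_width: 22.1
t 11.2 p [513.1 -33.8 259. ] psi 0.4 F [ 1.2 -0.6 -1.2] w 22.1 | local [-30.   30.3  26.9] turn 3.4
toolz mrad [  58.   13. -998.] q [-0.23   0.286  1.586  0.028  1.216  1.324] dq [-0.705 -0.489  0.595  0.041 -0.145 -0.75 ]
```

```bash
python3 -m jog '[1,-26,18,0,3,1,0,0,0,0,1,0,0,0,0]';  python3 - <<'E'
from h import *
togo(485,-64,230,-3); tilt()
im,d=capture('side'); cv2.imwrite('pics/side3.png',im[:,:,::-1])
im,d=capture('top'); cv2.imwrite('pics/top3.png',im[:,:,::-1])
s=cv2.imread('pics/side3.png');t=cv2.imread('pics/top3.png')
a=cv2.resize(s[90:270,280:430],None,fx=3,fy=3,interpolation=cv2.INTER_CUBIC); b=cv2.resize(t[190:290,300:420],None,fx=2.8,fy=2.8)
h=np.zeros((540,800,3),np.uint8);h[:540,:450]=a;h[:280,460:796]=b;cv2.imwrite('pics/c3.png',h)
E
```

```text
time: 11.5
tool_pos: [485.0, -56.4, 261.2]
tcp_rot: [-3.129, -0.067, -0.043]
contact_force: [0.1, 0.3, -1.5]
grip_width: 21.9
t 11.5 p [485.  -56.4 261.2] psi -2.5 F [ 0.1  0.3 -1.5] w 21.9 | local [-1.7  8.  31. ] turn 0.54
toolz mrad [  67.    9. -998.] q [-0.29   0.232  1.654  0.03   1.194  1.313] dq [-0.02  -0.028  0.02  -0.005  0.003 -0.023]
```

View pics/c3.png

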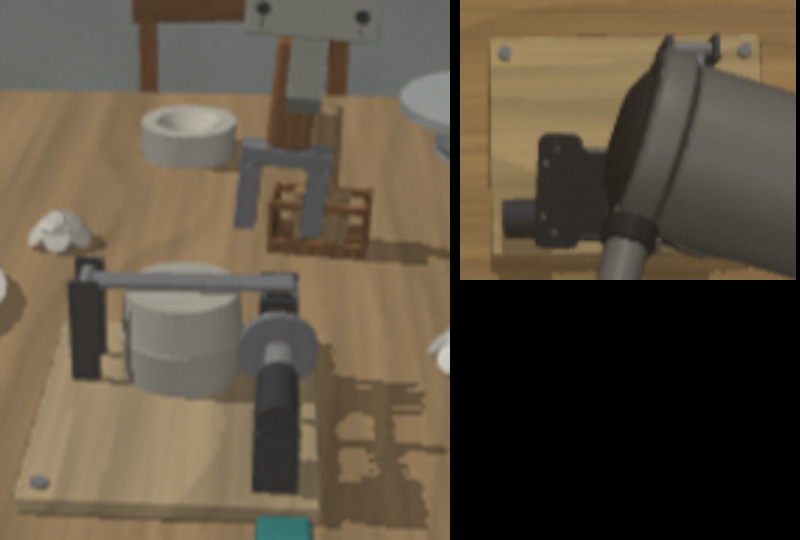

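Run:
```python
from h import *
np.set_printoptions(precision=1,suppress=True)
A=lambda u,v:(280+(u+.5)/3-.5,90+(v+.5)/3-.5)
for z in (152,): print(z,*[onz('side',*A(*k),z) for k in((235,226),(253,229),(302,235),(322,237))])
for z in (197,): print(z,*[onz('side',*A(*k),z) for k in((240,160),(331,172))])
print('collar center/lugs', *[ (k,onz('side',*A(*k),70)) for k in((278,347),)])
# collar silhouette: face at y=-36 plane
o,d=ray('side',*A(239,347));print(o+d*(-36-o[1])/d[1]);o,d=ray('side',*A(318,347));print(o+d*(-36-o[1])/d[1])
togo(480,-64,160,-3)
```

```text
152 [526.9 -55.  152. ] [514.9 -50.9 152. ] [482.6 -43.5 152. ] [469.6 -41.2 152. ]
197 [524.7 -57.7 197. ] [466.4 -40.4 197. ]
collar center/lugs ((278, 347), array([495.1, -40.2,  70. ]))
[521.7 -36.   71.2]
[468.1 -36.   73.4]
t 11.6 p [485.3 -55.7 260.7] psi -2.4 F [-0.1  0.5 -1.7] w 21.8 | local [-11.5   9.8 100. ] turn 0.58
```

```bash
python3 -m jog '[1,-7,7,25,-2.5,1,0,0,20,0,1,0,0,0,0,1,0,0,0,0]';  python3 -c "
from h import *
togo(481,-63,215,-1); tilt()"
```

```text
time: 12.0
tool_pos: [485.2, -59.5, 215.3]
tcp_rot: [-3.133, -0.071, 0.013]
contact_force: [0.5, 0.6, -1.4]
grip_width: 21.9
t 12.0 p [485.2 -59.5 215.3] psi 0.8 F [ 0.5  0.6 -1.4] w 21.9 | local [-4.3  3.5 -0.1] turn 1.76
toolz mrad [  70.   10. -997.] q [-0.297  0.276  1.73   0.034  1.071  1.245] dq [ 0.015  0.021  0.001  0.002 -0.003 -0.002]
```

```bash
python3 -m jog '[1,-5,5,0,0,1,0,0,0,0]';  python3 - <<'E'
from h import *
togo(481,-63,161,-1)
im,d=capture('side'); cv2.imwrite('pics/side4.png',im[:,:,::-1])
s=cv2.imread('pics/side4.png')
cv2.imwrite('pics/c4.png',cv2.resize(s[130:250,300:420],None,fx=5,fy=5,interpolation=cv2.INTER_CUBIC))
E
```

```text
time: 12.2
tool_pos: [481.2, -64.3, 216.1]
tcp_rot: [-3.133, -0.072, 0.016]
contact_force: [0.7, 0.6, -2.0]
grip_width: 21.7
t 12.2 p [481.2 -64.3 216.1] psi 0.9 F [ 0.7  0.6 -2. ] w 21.7 | local [-4.2 -0.8 54.9] turn 1.91
```

View pics/c4.png

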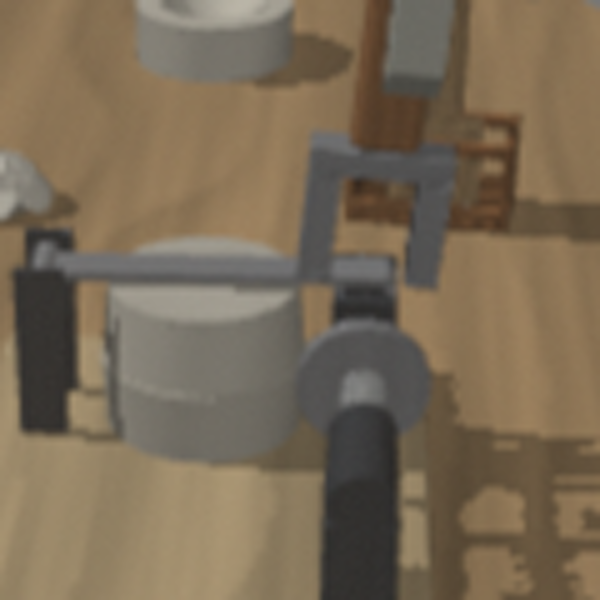

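The fork (tips at crop 318,280 and 420,287) hangs over the bar line in front of the lug, centred on the collar at (365,380).

Run:
```python
from h import *
np.set_printoptions(precision=1,suppress=True)
A=lambda u,v:(300+(u+.5)/5-.5,130+(v+.5)/5-.5)
print(*[onz('side',*A(*k),z) for k,z in(((300,278),109),((332,281),108),((404,286),106),((437,288),105))])
```

```text
[522.7 -52.2 109. ] [509.6 -52.4 108. ] [480.4 -53.9 106. ] [466.9 -55.1 105. ]
```

```bash
python3 -m jog '[1,-1,0,22,2,1,-1,0,22,0,1,0,0,0,0]';  python3 -c "
from h import *
togo(481,-63,161,-1)"
```

```text
time: 12.55
tool_pos: [484.6, -64.4, 174.0]
tcp_rot: [-3.132, -0.079, -0.021]
contact_force: [0.5, -0.1, -1.2]
grip_width: 21.7
t 12.55 p [484.6 -64.4 174. ] psi -1.2 F [ 0.5 -0.1 -1.2] w 21.7 | local [-4.6 -1.2 12.7] turn -0.2
```

```bash
python3 -m jog '[1,-4,-1,12,0,1,0,0,0,0,1,0,0,0,0]';  python3 - <<'E'
from h import *
togo(481,-63,161,-1);tilt()
im,d=capture('side'); cv2.imwrite('pics/side5.png',im[:,:,::-1])
s=cv2.imread('pics/side5.png')
cv2.imwrite('pics/c5.png',cv2.resize(s[130:250,300:420],None,fx=5,fy=5,interpolation=cv2.INTER_CUBIC))
E
```

```text
time: 12.85
tool_pos: [483.3, -63.8, 164.8]
tcp_rot: [-3.134, -0.083, -0.021]
contact_force: [-0.2, 0.6, -1.7]
grip_width: 21.8
t 12.85 p [483.3 -63.8 164.8] psi -1.2 F [-0.2  0.6 -1.7] w 21.8 | local [-2.6 -0.7  3.6] turn -0.2
toolz mrad [  83.    6. -996.] q [-0.308  0.329  1.815  0.039  0.92   1.261] dq [-0.001 -0.004  0.003 -0.001  0.015  0.   ]
```

View pics/c5.png

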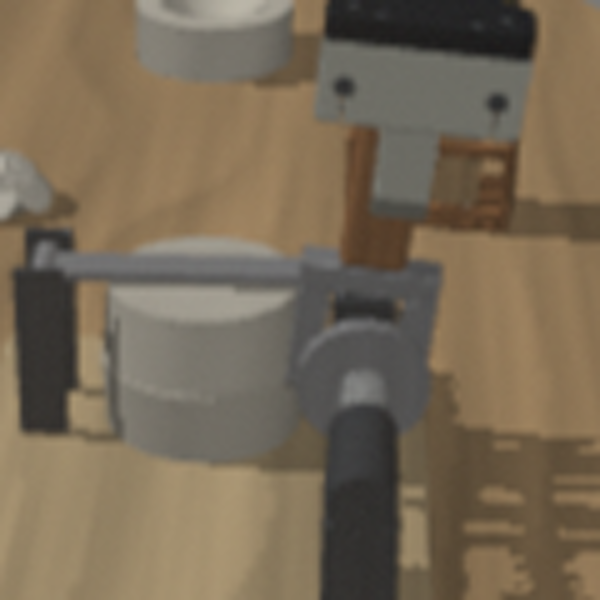

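```bash
python3 -m jog '[1,-1,-12,2,0,1,0,-10,0,0,1,0,-6,0,0]';  python3 - <<'E'
from h import *
togo(481,-30,161,-1);tilt()
E
python3 -m jog '[1,0,-8,0,0,1,0,0,0,0]';  python3 - <<'E'
from h import *
togo(481,-30,161,-1);tilt()
im,d=capture('side'); cv2.imwrite('pics/side6.png',im[:,:,::-1])
s=cv2.imread('pics/side6.png')
cv2.imwrite('pics/c6.png',cv2.resize(s[130:250,300:420],None,fx=5,fy=5,interpolation=cv2.INTER_CUBIC))
E
```

```text
time: 13.2
tool_pos: [483.6, -35.9, 164.6]
tcp_rot: [-3.138, -0.086, -0.021]
contact_force: [-0.9, -5.0, -3.9]
grip_width: 21.8
t 13.2 p [483.6 -35.9 164.6] psi -1.2 F [-0.9 -5.  -3.9] w 21.8 | local [-3.  -5.8  3.4] turn -0.19
toolz mrad [  86.    2. -996.] q [-0.246  0.324  1.825  0.029  0.911  1.328] dq [ 0.135 -0.011  0.01  -0.027 -0.003  0.146]
time: 13.4
tool_pos: [483.5, -26.8, 164.7]
tcp_rot: [-3.14, -0.085, -0.018]
contact_force: [-0.9, -4.0, -3.2]
grip_width: 22.0
t 13.4 p [483.5 -26.8 164.7] psi -1.0 F [-0.9 -4.  -3.2] w 22.0 | local [-2.7  3.3  3.4] turn -0.02
toolz mrad [  85.    1. -996.] q [-0.226  0.322  1.826  0.025  0.91   1.348] dq [-0.006 -0.    -0.002 -0.019  0.001 -0.005]
```

View pics/c6.png

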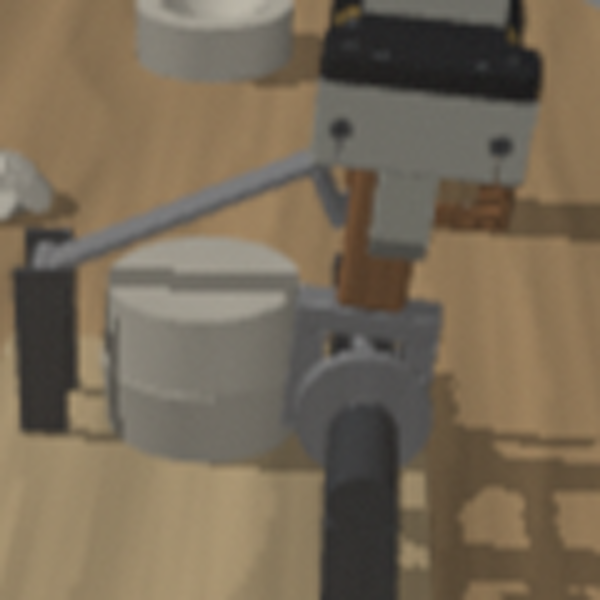

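The strap has been released and is swinging (crop 60,250 → 320,155). I'm holding still while it opens.

```bash
python3 -m jog '[1,0,0,0,0,1,0,0,0,0,1,0,0,0,0,1,0,0,0,0,1,0,0,0,0]';python3 -m jog '[1,0,0,0,0,1,0,0,0,0,1,0,0,0,0,1,0,0,0,0,1,0,0,0,0]';  python3 - <<'E'
from h import *
togo(481,-30,161,-1);tilt()
im,d=capture('side'); cv2.imwrite('pics/side7.png',im[:,:,::-1])
s=cv2.imread('pics/side7.png')
cv2.imwrite('pics/c7.png',cv2.resize(s[110:250,280:420],None,fx=4,fy=4,interpolation=cv2.INTER_CUBIC))
E
```

```text
time: 13.95
tool_pos: [483.6, -28.1, 164.6]
tcp_rot: [-3.141, -0.085, -0.018]
contact_force: [0.1, -4.9, -1.9]
grip_width: 21.7
time: 14.45
tool_pos: [483.6, -28.3, 164.7]
tcp_rot: [-3.141, -0.085, -0.019]
contact_force: [-1.4, -4.7, -2.8]
grip_width: 21.9
t 14.45 p [483.6 -28.3 164.7] psi -1.1 F [-1.4 -4.7 -2.8] w 21.9 | local [-2.8  1.7  3.4] turn -0.07
toolz mrad [  85.   -1. -996.] q [-0.228  0.323  1.826  0.024  0.91   1.347] dq [ 0.001 -0.     0.001  0.001  0.    -0.001]
```

View pics/c7.png

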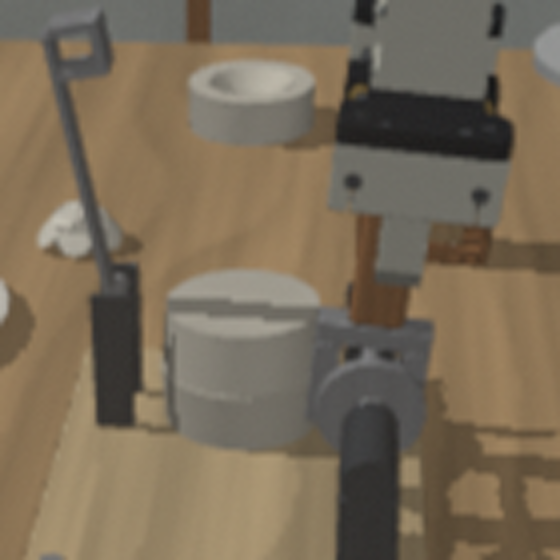

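The strap is fully open, leaning back at crop (60–110,30–270). Letting the bar back, then lifting out.

```bash
python3 -m jog '[1,0,11,0,0,1,0,11,0,0,1,0,9,0,0,1,0,0,0,0,1,0,0,0,0]';  python3 - <<'E'
from h import *
togo(481,-63,280,-1);tilt()
E
```

```text
time: 15.0
tool_pos: [483.6, -60.8, 165.1]
tcp_rot: [-3.137, -0.087, -0.021]
contact_force: [-0.9, -0.1, -2.4]
grip_width: 21.9
t 15.0 p [483.6 -60.8 165.1] psi -1.2 F [-0.9 -0.1 -2.4] w 21.9 | local [   7.4    1.7 -114.7] turn -0.21
toolz mrad [  87.    3. -996.] q [-0.3    0.327  1.818  0.036  0.915  1.271] dq [-0.014  0.001 -0.003  0.005  0.002 -0.006]
```

```bash
python3 -m jog '[1,1,1,-20,0,1,2,0,-40,0,1,2,0,-40,0,1,2,0,-15,0,1,0,0,0,0]';  python3 - <<'E'
from h import *
togo(485,338,270,-10);tilt()
im,d=capture('side'); cv2.imwrite('pics/side8.png',im[:,:,::-1])
s=cv2.imread('pics/side8.png')
cv2.imwrite('pics/c8.png',cv2.resize(s[80:270,260:450],None,fx=3,fy=3,interpolation=cv2.INTER_CUBIC))
E
```

```text
time: 15.5
tool_pos: [479.4, -60.8, 283.3]
tcp_rot: [-3.133, -0.083, -0.022]
contact_force: [0.2, 0.7, -1.4]
grip_width: 21.8
t 15.5 p [479.4 -60.8 283.3] psi -1.3 F [ 0.2  0.7 -1.4] w 21.8 | local [  -4.2 -398.7   16.6] turn 8.74
toolz mrad [  83.    7. -997.] q [-0.304  0.196  1.639  0.034  1.23   1.278] dq [ 0.004 -0.005  0.017  0.004 -0.007  0.002]
```

View pics/c8.png

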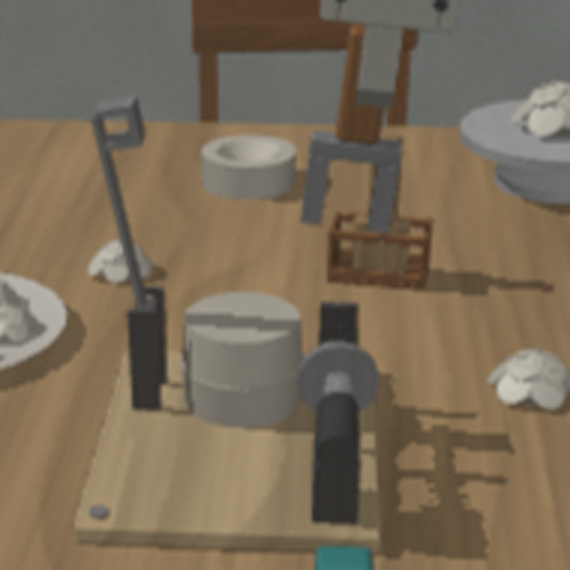

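```bash
python3 -m jog '[1,0,0,-1,2,1,0,0,-1,2,1,0,0,-1,2,1,0,0,-1,2,1,0,0,-1,1]';  python3 - <<'E'
from h import *
togo(485,338,270,-10);tilt()
E
python3 -m jog '[1,0,0,-1,2,1,0,0,-1,-2,1,0,0,-1,2,1,0,0,-1,-2,1,0,0,-1,1]';  python3 - <<'E'
from h import *
togo(485,338,270,-10);tilt()
E
```

```text
time: 16.05
tool_pos: [475.3, -58.6, 279.3]
tcp_rot: [-3.116, -0.065, -0.185]
contact_force: [0.1, 0.0, -1.9]
grip_width: 21.8
t 16.05 p [475.3 -58.6 279.3] psi -10.6 F [ 0.1  0.  -1.9] w 21.8 | local [ -63.8 -391.4   15.1] turn -0.59
toolz mrad [  69.   13. -998.] q [-0.303  0.199  1.646  0.035  1.235  1.441] dq [-0.     0.004  0.005  0.001  0.018  0.174]
time: 16.55
tool_pos: [472.4, -57.3, 278.1]
tcp_rot: [-3.113, -0.053, -0.203]
contact_force: [0.6, -0.6, -1.2]
grip_width: 22.1
t 16.55 p [472.4 -57.3 278.1] psi -11.6 F [ 0.6 -0.6 -1.2] w 22.1 | local [ -67.7 -389.4   15.6] turn -1.62
toolz mrad [  58.   17. -998.] q [-0.303  0.201  1.646  0.036  1.245  1.459] dq [ 0.    -0.001 -0.003  0.     0.019  0.23 ]
```

```bash
python3 -m jog '[1,0,0,-2,2,1,0,0,-1,-2,1,0,0,-2,2,1,0,0,-1,-2,1,0,0,-2,-1]' >/dev/null
python3 -m jog '[1,0,0,-2,2,1,0,0,-1,-2,1,0,0,-2,2,1,0,0,-1,-2,1,0,0,-2,-1]';  python3 - <<'E'
from h import *
togo(485,338,275,-10);tilt()
E
python3 -m jog '[1,-7,-45,0,0,1,-7,-45,0,0,1,-7,-45,0,0,1,-7,-45,0,0,1,-7,-45,0,0]' ;  python3 - <<'E'
from h import *
togo(485,338,275,-10);tilt()
E
```

```text
time: 17.55
tool_pos: [469.1, -56.2, 288.6]
tcp_rot: [-3.112, -0.042, -0.18]
contact_force: [0.4, 0.3, -2.0]
grip_width: 22.2
t 17.55 p [469.1 -56.2 288.6] psi -10.3 F [ 0.4  0.3 -2. ] w 22.2 | local [ -55.5 -390.2   22.8] turn -0.31
toolz mrad [  46.   22. -999.] q [-0.303  0.193  1.627  0.036  1.284  1.437] dq [-0.002 -0.016 -0.037  0.001  0.054 -0.147]
time: 18.05
tool_pos: [476.8, 172.8, 293.2]
tcp_rot: [-3.113, -0.042, -0.196]
contact_force: [1.5, -0.4, -1.0]
grip_width: 22.3
t 18.05 p [476.8 172.8 293.2] psi -11.2 F [ 1.5 -0.4 -1. ] w 22.3 | local [ -24.8 -163.1   21.7] turn -1.22
toolz mrad [  47.   19. -999.] q [0.191 0.251 1.537 0.011 1.303 1.954] dq [ 0.966  0.293 -0.419 -0.052  0.105  0.991]
```

```bash
python3 -m jog '[1,-6,-44,0,0,1,-6,-44,0,0,1,-6,-44,0,0,1,-4,-25,0,0,1,0,0,0,0]' ;  python3 - <<'E'
from h import *
togo(479,342,275,-10);tilt()
E
```

```text
time: 18.55
tool_pos: [483.4, 343.6, 295.3]
tcp_rot: [-3.113, -0.04, -0.193]
contact_force: [-0.6, -0.1, -1.6]
grip_width: 21.8
t 18.55 p [483.4 343.6 295.3] psi -11.1 F [-0.6 -0.1 -1.6] w 21.8 | local [-4.8  3.  20. ] turn -1.07
toolz mrad [  45.   21. -999.] q [ 0.49   0.415  1.294 -0.003  1.383  2.254] dq [-0.006 -0.001  0.017 -0.02   0.008 -0.006]
```

```bash
python3 -m jog '[1,0,0,0,1,1,0,0,0,-2,1,0,0,0,2,1,0,0,0,-2,1,0,0,0,0]' >/dev/null
python3 -m jog '[1,0,0,0,1,1,0,0,0,-2,1,0,0,0,2,1,0,0,0,-2,1,0,0,0,0]' ;  python3 - <<'E'
from h import *
togo(479,342,250,-10);tilt()
E
```

```text
time: 19.55
tool_pos: [484.2, 334.8, 294.6]
tcp_rot: [-3.118, -0.039, -0.181]
contact_force: [-0.2, 0.4, -1.1]
grip_width: 22.1
t 19.55 p [484.2 334.8 294.6] psi -10.3 F [-0.2  0.4 -1.1] w 22.1 | local [-8.1 -5.1 44.5] turn -0.35
toolz mrad [  42.   16. -999.] q [ 0.477  0.409  1.304 -0.005  1.383  2.229] dq [-0.008 -0.005  0.006 -0.002  0.001  0.051]
```

```bash
python3 -m jog '[1,0,0,0,8.5,1,0,0,0,8.5,1,0,0,0,-8.5,1,0,0,0,-8.5,1,0,0,0,0]';  python3 - <<'E'
from h import *
togo(479,342,250,-10);tilt()
E
python3 -m jog '[1,0,0,0,-8.5,1,0,0,0,-8.5,1,0,0,0,8.5,1,0,0,0,8.5,1,0,0,0,0]' ;  python3 - <<'E'
from h import *
togo(479,342,250,-10);tilt()
E
```

```text
time: 20.05
tool_pos: [484.5, 332.6, 294.9]
tcp_rot: [-3.118, -0.039, -0.2]
contact_force: [-0.1, 0.3, -1.1]
grip_width: 21.8
t 20.05 p [484.5 332.6 294.9] psi -11.5 F [-0.1  0.3 -1.1] w 21.8 | local [-9.  -7.  44.7] turn -1.47
toolz mrad [  43.   16. -999.] q [ 0.474  0.407  1.306 -0.005  1.383  2.245] dq [-0.005 -0.001  0.004  0.001  0.     0.101]
time: 20.55
tool_pos: [484.8, 331.3, 295.0]
tcp_rot: [-3.117, -0.038, -0.218]
contact_force: [-0.0, -0.0, -1.9]
grip_width: 21.9
t 20.55 p [484.8 331.3 295. ] psi -12.5 F [-0.  -0.  -1.9] w 21.9 | local [-9.6 -8.1 44.9] turn -2.48
toolz mrad [  43.   15. -999.] q [ 0.472  0.406  1.307 -0.006  1.383  2.261] dq [-0.002 -0.003  0.004  0.001 -0.002 -0.05 ]
```

```bash
python3 -m jog '[1,-12,-8,30,-2.5,1,0,0,35,0,1,0,0,30,0,1,0,0,0,0,1,0,0,0,0]' ;  python3 - <<'E'
from h import *
togo(474.4,341,190,-10);tilt()
E
```

```text
time: 21.05
tool_pos: [480.1, 343.5, 199.8]
tcp_rot: [-3.116, -0.044, -0.172]
contact_force: [0.8, 0.1, -1.5]
grip_width: 22.1
t 21.05 p [480.1 343.5 199.8] psi -9.9 F [ 0.8  0.1 -1.5] w 22.1 | local [-5.7  3.7  9.5] turn 0.14
toolz mrad [  47.   18. -999.] q [ 0.495  0.479  1.459 -0.007  1.154  2.24 ] dq [-0.003  0.02   0.022 -0.    -0.005 -0.002]
```

```bash
python3 -m jog '[1,-6,4,10,0,1,0,0,0,0,1,0,0,0,0]' ;  python3 - <<'E'
from h import *
togo(474.4,341,190,-10);tilt()
im,d=capture('side'); cv2.imwrite('pics/side9.png',im[:,:,::-1])
s=cv2.imread('pics/side9.png')
cv2.imwrite('pics/c9.png',cv2.resize(s[250:400,310:430],None,fx=4,fy=4,interpolation=cv2.INTER_CUBIC))
E
```

```text
time: 21.35
tool_pos: [476.2, 341.6, 194.5]
tcp_rot: [-3.111, -0.05, -0.172]
contact_force: [0.5, 0.1, -1.6]
grip_width: 21.9
t 21.35 p [476.2 341.6 194.5] psi -9.9 F [ 0.5  0.1 -1.6] w 21.9 | local [-1.9  1.   4.4] turn 0.13
toolz mrad [  54.   21. -998.] q [ 0.495  0.473  1.485 -0.008  1.126  2.24 ] dq [-0.001 -0.011 -0.001 -0.     0.012 -0.001]
```

View pics/c9.png

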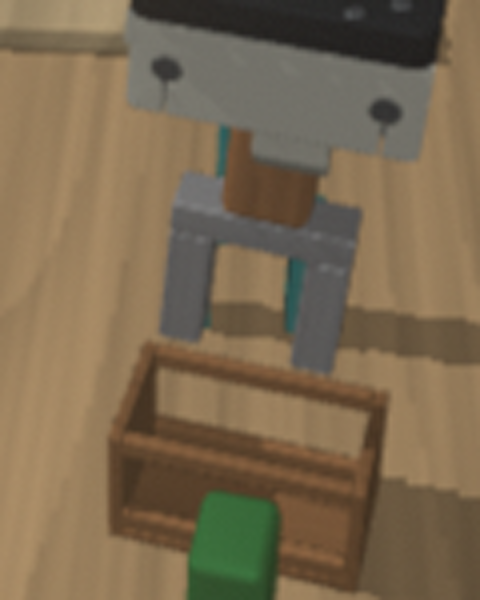

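Run:
```python
from h import *
np.set_printoptions(precision=1,suppress=True)
A=lambda u,v:(310+(u+.5)/4-.5,250+(v+.5)/4-.5)
print(*[onz('side',*A(*k),z) for k,z in(((161,333),87.2),((197,340),86.5),((293,366),85),((331,371),84.2))])
print('rim',*[onz('side',*A(*k),50) for k in((112,437),(368,487),(148,345),(386,395))])
```

```text
[517.9 345.2  87.2] [505.9 346.6  86.5] [474.4 354.2  85. ] [462.1 354.5  84.2]
rim [533.3 357.7  50. ] [448.3 371.6  50. ] [524.1 314.   50. ] [440.7 330.7  50. ]
```

```bash
python3 -c "
from h import *
togo(474.9,342.5,120,-10)"
python3 -m jog '[1,-3,0,25,0,1,-2,0,25,0,1,-1,0,15,0,1,0,0,0,0,1,0,0,0,0]' ;  python3 - <<'E'
from h import *
togo(474.9,342.5,114,-10);tilt()
E
```

```text
t 21.4 p [476.2 341.5 194.4] psi -9.9 F [ 0.4  0.5 -1.3] w 22.3 | local [-5.1  1.5 74.3] turn 0.13
time: 21.9
tool_pos: [478.4, 346.2, 134.7]
tcp_rot: [-3.103, -0.06, -0.173]
contact_force: [0.4, -0.3, -1.3]
grip_width: 21.6
t 21.9 p [478.4 346.2 134.7] psi -9.9 F [ 0.4 -0.3 -1.3] w 21.6 | local [-4.1  5.  20.3] turn 0.1
toolz mrad [  66.   27. -997.] q [ 0.5    0.539  1.556 -0.009  0.976  2.248] dq [ 0.     0.003 -0.004  0.001  0.004 -0.001]
```

```bash
python3 -m jog '[1,-5,6,3,0,1,0,0,0,0,1,0,0,0,0]' ;  python3 - <<'E'
from h import *
togo(472,340.5,114,-10);tilt()
im,d=capture('side'); cv2.imwrite('pics/side10.png',im[:,:,::-1])
s=cv2.imread('pics/side10.png')
cv2.imwrite('pics/c10.png',cv2.resize(s[260:400,310:430],None,fx=4,fy=4,interpolation=cv2.INTER_CUBIC))
E
```

```text
time: 22.2
tool_pos: [473.6, 341.4, 134.1]
tcp_rot: [-3.1, -0.064, -0.173]
contact_force: [-0.3, 0.2, -1.1]
grip_width: 22.1
t 22.2 p [473.6 341.4 134.1] psi -9.9 F [-0.3  0.2 -1.1] w 22.1 | local [-2.7  2.  19.9] turn 0.08
toolz mrad [  70.   30. -997.] q [ 0.497  0.527  1.581 -0.009  0.958  2.245] dq [-0.001 -0.012  0.015 -0.002  0.006 -0.001]
```

View pics/c10.png

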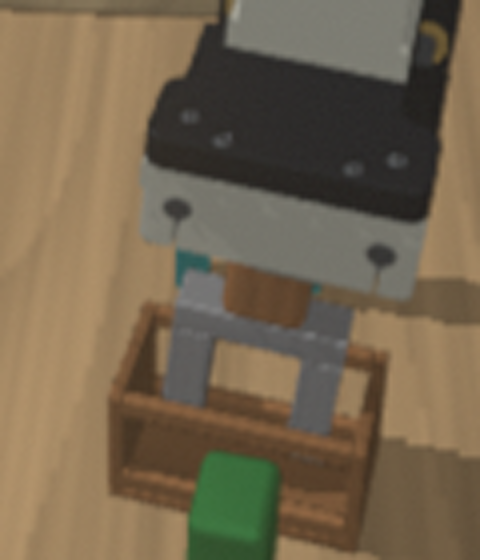

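The prongs are inside the stand (crop 190,390 and 318,420), clear of both rails. Lowering.

```bash
python3 -m jog '[1,-2,2,12,0,1,0,0,0,0]' ;python3 -c "
from h import *
togo(472,340.5,114,-10);tilt()"
python3 -m jog '[1,-1,1,5,0,1,0,0,0,0]' ;  python3 - <<'E'
from h import *
togo(472,340.5,114,-10);tilt()
E
```

```text
time: 22.45
tool_pos: [472.5, 340.3, 122.8]
tcp_rot: [-3.099, -0.065, -0.173]
contact_force: [-0.4, -0.1, -1.4]
grip_width: 22.1
t 22.45 p [472.5 340.3 122.8] psi -9.9 F [-0.4 -0.1 -1.4] w 22.1 | local [-1.1  0.3  8.7] turn 0.08
toolz mrad [  72.   31. -997.] q [ 0.496  0.538  1.599 -0.009  0.928  2.244] dq [ 0.001 -0.031 -0.049  0.     0.017  0.001]
time: 22.65
tool_pos: [472.1, 339.9, 118.3]
tcp_rot: [-3.098, -0.066, -0.173]
contact_force: [0.2, 0.2, -1.9]
grip_width: 21.4
t 22.65 p [472.1 339.9 118.3] psi -9.9 F [ 0.2  0.2 -1.9] w 21.4 | local [-0.5 -0.4  4.3] turn 0.08
toolz mrad [  73.   31. -997.] q [ 0.496  0.542  1.606 -0.009  0.915  2.244] dq [ 0.001 -0.015 -0.03   0.003  0.008  0.001]
```

```bash
python3 -m jog '[1,0,0,3,0,1,0,0,0,0]' ;python3 -m jog '[1,0,0,2,0,1,0,0,0,0]' ;  python3 - <<'E'
from h import *
togo(472,340.5,114,-10);tilt()
E
```

```text
time: 22.85
tool_pos: [473.0, 340.4, 115.9]
tcp_rot: [-3.097, -0.068, -0.173]
contact_force: [-0.2, 0.1, -1.9]
grip_width: 21.6
time: 23.05
tool_pos: [473.9, 340.7, 115.7]
tcp_rot: [-3.096, -0.07, -0.173]
contact_force: [0.6, -0.3, -0.5]
grip_width: 21.8
t 23.05 p [473.9 340.7 115.7] psi -9.9 F [ 0.6 -0.3 -0.5] w 21.8 | local [-2.   0.6  1.5] turn 0.08
toolz mrad [  77.   33. -997.] q [ 0.496  0.547  1.606 -0.01   0.905  2.244] dq [ 0.    -0.007 -0.007 -0.002  0.001  0.   ]
```

```bash
python3 -m jog '[1,-2,0,3,0,1,0,0,0,0]' ;  python3 - <<'E'
from h import *
togo(472,340.5,114,-10);tilt()
E
python3 -m jog '[1,0,0,2,0,1,0,0,0,0]' ;  python3 - <<'E'
from h import *
togo(472,340.5,114,-10);tilt()
E
```

```text
time: 23.25
tool_pos: [474.6, 341.3, 115.9]
tcp_rot: [-3.093, -0.077, -0.173]
contact_force: [-0.8, -0.3, -1.7]
grip_width: 21.7
t 23.25 p [474.6 341.3 115.9] psi -9.9 F [-0.8 -0.3 -1.7] w 21.7 | local [-2.5  1.3  1.6] turn 0.11
toolz mrad [  84.   34. -996.] q [ 0.497  0.545  1.609 -0.012  0.897  2.246] dq [-0.006 -0.011 -0.016 -0.008  0.002 -0.002]
time: 23.45
tool_pos: [475.3, 341.4, 115.5]
tcp_rot: [-3.093, -0.079, -0.173]
contact_force: [-0.9, -0.4, 0.2]
grip_width: 22.0
t 23.45 p [475.3 341.4 115.5] psi -9.9 F [-0.9 -0.4  0.2] w 22.0 | local [-3.2  1.5  1.1] turn 0.11
toolz mrad [  86.   35. -996.] q [ 0.497  0.546  1.61  -0.013  0.894  2.246] dq [ 0.001 -0.006 -0.001 -0.002 -0.002  0.001]
```

```bash
python3 -m jog '[0.75,0,0,0,0,0.6,0,0,0,0,0.4,0,0,0,0,0.2,0,0,0,0,0.2,0,0,0,0]' ;  python3 - <<'E'
from h import *
togo(472,340.5,114,-10);tilt()
im,d=capture('side'); cv2.imwrite('pics/side11.png',im[:,:,::-1])
s=cv2.imread('pics/side11.png')
cv2.imwrite('pics/c11.png',cv2.resize(s[260:400,310:430],None,fx=4,fy=4,interpolation=cv2.INTER_CUBIC))
E
```

```text
time: 23.95
tool_pos: [475.0, 341.6, 114.2]
tcp_rot: [-3.093, -0.078, -0.173]
contact_force: [0.1, 0.1, -0.0]
grip_width: 50.5
t 23.95 p [475.  341.6 114.2] psi -9.9 F [ 0.1  0.1 -0. ] w 50.5 | local [-2.8  1.6 -0.1] turn 0.12
toolz mrad [  85.   35. -996.] q [ 0.498  0.548  1.61  -0.013  0.892  2.246] dq [-0.001  0.004  0.001 -0.     0.    -0.   ]
```

View pics/c11.png

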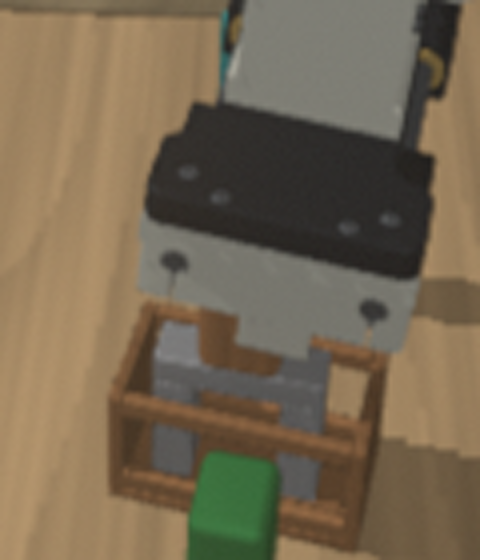

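```bash
python3 -m jog '[0.1,0,0,0,0,0.1,0,0,-15,0,0.1,0,0,-35,0,0.1,0,0,-45,0,0.1,0,0,-45,0]' >/dev/null; python3 -m jog '[0,0,0,-30,0,0,-45,0,-10,0,0,-45,0,0,0,0,-20,0,0,0,0,0,0,0,0]'
python3 - <<'E'
from h import *
im,d=capture('side'); cv2.imwrite('pics/side12.png',im[:,:,::-1])
im,dt=capture('top'); cv2.imwrite('pics/top12.png',im[:,:,::-1]); np.save('top12.npy',dt)
s=cv2.imread('pics/side12.png');t=cv2.imread('pics/top12.png')
h=np.zeros((560,800,3),np.uint8)
h[:560,:480]=cv2.resize(s[260:400,310:430],None,fx=4,fy=4,interpolation=cv2.INTER_CUBIC)
a=cv2.resize(t[235:310,170:230],None,fx=5,fy=5,interpolation=cv2.INTER_CUBIC);h[:375,490:790]=a
cv2.imwrite('pics/c12.png',h)
P=[pt('top',u,v,dt[v,u]) for v in range(240,305) for u in range(178,220) if dt[v,u]>0]
P=np.array(P);q=P[P[:,2]>105];print(len(q),q.mean(0),np.percentile(q[:,2],[50,90]), cv2.minAreaRect(q[:,:2].astype(np.float32)) if len(q)>4 else 0)
E
```

```text
time: 25.0
tool_pos: [348.5, 354.0, 292.0]
tcp_rot: [-3.091, -0.077, -0.175]
contact_force: [1.1, -0.0, -0.1]
grip_width: 91.6
169 [490.57142238 340.39036732 128.43384284] [131.40297224 134.34939262] ((491.4429931640625, 342.2874755859375), (22.43380355834961, 30.204721450805664), 80.20549774169922)
```

View pics/c12.png

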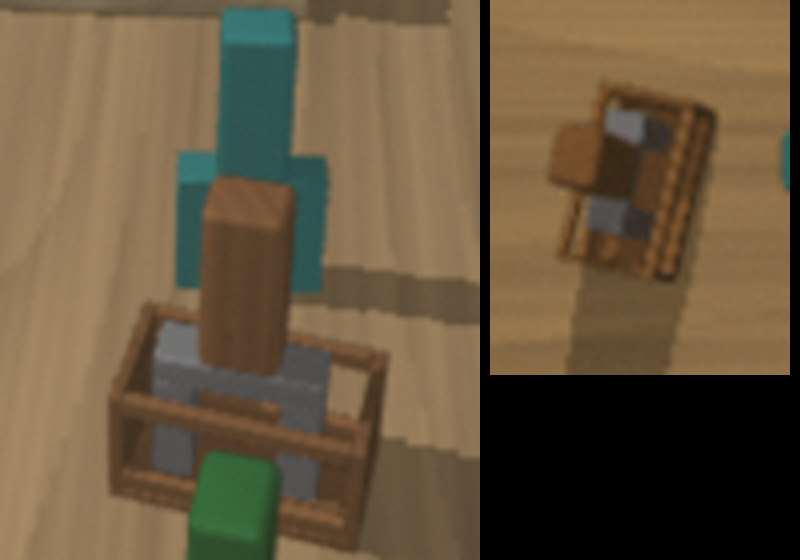

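View pics/side12.png

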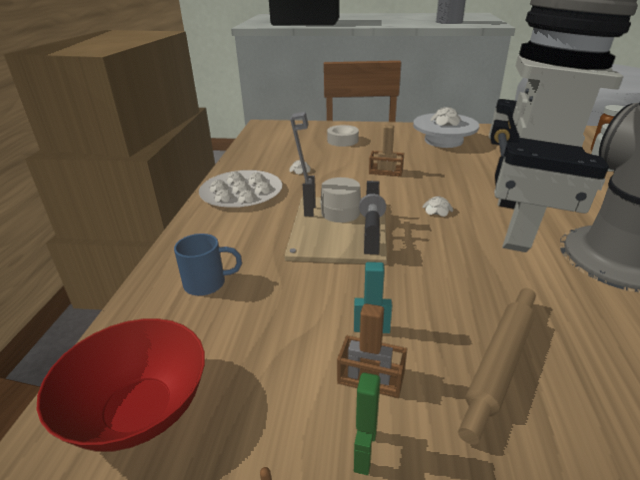

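The last pictures show the fork upright in its stand at (372,345). Its handle top is at about z 131–132, as before. The strap stands open at (300,150), the collar is back at (372,205), and the gripper is clear. I'm handing in.

```bash
python3 -c "
from h import *
print(get_obs()['dq'].round(3),get_obs()['contact_force'].round(1)); print(close_job())"
```

```text
[-0.023  0.024 -0.02  -0.005 -0.003 -0.002] [-0.2 -0.5 -0.3]
the job is handed in; nothing more can be done
None
```

I took the forked tool from its stand, pushed the collar about 27 mm to +y, and the strap was freed and swung fully open. I let the bar spring back and set the fork upright in its stand, turned half round, which the task allows. I let go and handed in at about 25 s.

**Last checks:** the pictures show the strap open, the collar back at rest and the fork standing in its stand with its handle top at about z 131, as at the start. The gripper was clear of everything and nothing had fallen. During the push the only contact force was the spring's 4–5 N.

**What did not go cleanly:**
- **Tilt:** the tool drifted out of vertical, by up to about 0.14 rad. I brought most of that back at the edge of the arm's reach, but it was still tilted about 0.09 rad when I let the fork go. The fork settled upright once released.
- **Joint 3:** while correcting the tilt, joint 3 read 0.036 against a listed lower limit of 0.04. I took that limit to be a rounded 0.035 but could not confirm it, so this might count as passing the range.
- **Force spike:** there was one brief reading of about 85 N at that point, under the 120 N wrist limit.

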